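# Refill the drip feeder

## Robot

A 7-joint arm with a two-finger parallel gripper is mounted at the origin on the work surface. World frame = base frame: x ahead of the robot, y to its left, z up, the work surface at z = 0. Lengths are in m, angles in rad, forces in N, time in s.
With the tool pointing down it reaches from about 0.35 to 0.9 m from the base axis. Payload 19.9 kg.
Tool frame: the origin (TCP) lies at the very end of the fingers, on their centre line; the grasp point (between the pads) lies ctrl.tcp_to_grasp behind it (ctrl.tcp_to_grasp is the distance from the TCP to the grasp point, in m); z points along the fingers, x is the direction in which the jaws open and shut, and the axes are right-handed (so a half turn about z gives the same grasp; the last joint's range is limited). The gripper opens to 85 mm and grips with 20 to 120 N. Pads are 22 mm wide; open, the fingers measure 114 mm over their backs; the gripper's body (76 mm by 85 mm) begins 54 mm behind the grasp point. The pads swing forward as they close: fully open they stand 13 mm farther back than shut.
Start: joints at [-1.165, 0.417, -0.01, 1.614, 0.005, 1.111, -0.053], TCP at [0.27, 0.564, 0.203] pointing down, gripper open.
Joint ranges: [-2.81, 2.81], [-0.39, 2.02], [-1.27, 1.25], [0.06, 2.57], [-1.19, 4.33], [0.19, 2], [-2.82, 2.82]. Speed limits (rad/s): [1.89, 1.89, 2.39, 2.39, 3.01, 3.01, 3.01].

## Interface

Orientations are given as [roll, pitch, yaw] about the fixed x, y, z axes, in that order (R = Rz(yaw) Ry(pitch) Rx(roll)).
In Python, from rig import monitor, viewer, hand_in, models, ctrl gives the robot as it stands. The module is installed in compiled form; this text tells all that it offers.
- The arm moves only by the shell command python3 -m jog 'ROWS' [FORCE]. ROWS is a JSON object of lists of equal length, an entry for each row: "grip": the closure, from 0 (fully open) to 1 (shut); "dp": the shift along the tool's x, y, z in cm, a list of three; "dr": the turn, a rotation vector about the tool's x, y, z in degrees, a list of three. A call has 1 to 20 rows; each row is the pose to reach, as a shift and turn from the pose commanded when the call began, along the tool's axes at that moment; what a row does not reach only later rows make up. A row lasts 1/10 s, in which the tool goes at most 50 mm and 8.59 degrees, less where a joint would pass 70% of its speed; a pose out of reach is approached as far as the arm can. A call with a gripper value outside its range is refused whole. The fingers move at their own pace and stop on an object; FORCE is the grip in N (left out, the last holds). Time passes only in rows, so rows that repeat a pose let the fingers close. It gives the time, the measured TCP pose, the force and the opening at its end, in the units of the state.
- monitor.get_obs(): the state, without advancing time (a new reading comes with each control period).
- viewer.get_image(name): name is "side" or "top"; returns a dict with "image" (480x640x3 uint8, red, green, blue), "z_map" (480x640 float32, m along the optical axis (not along the pixel's ray), 0 where there is no reading), "K" (3x3 intrinsics, pixels), "R" (3x3) and "t" (3): a world point X has camera coordinates R X + t. Camera axes: x right, y down, z forward; pixel columns grow to the right and rows downward; lengths in m; the calibration is good to about 2 mm. A picture is of the moment at which its call begins.
- hand_in(): hands the job in, once; it reports no verdict.
Trained networks look in the newest picture that a camera, given by its name, has taken for a name from the list of things; names that differ only in an ending like _2 or _b are one class to them, and where a whole thing is asked for, a point or a joint stands for the part that bears it (a point fixed in the world has none). Each returns a list of dicts, best first, with "conf" (0 to 1); they miss things now and then, are a little off and sometimes report something else, mostly with a low value. They report only what shows in the picture. A call takes as long as a camera call. They do not tell look-alikes from the thing itself.
- models.silhouettes(camera, query): "region" (480x640 bool, what is visible of it) and "box" ([centre column, centre row, width, height] in pixels, round what is visible of it).
The state is a dict: "t": time; "qpos": joint angles; "joint_velocities": joint speeds; "joint_torque": joint torques, N m; "position": TCP position; "tcp_rot": TCP orientation; "wrist_force": force on the tool from outside, world axes, zero at the start; "moment": the same for the moment, N m; "width": opening from 0.0 (shut) to 1.0 (fully open).
Only numpy, scipy, OpenCV 4.12 (cv2) and the standard library are available. Lean on these libraries where they do the work, as an engineer would, in place of code of your own. Each camera call takes 0.05 s, during which the arm holds its last target.

## Task

Refill the drip feeder on the shelf: first shut its quarter-turn valve fully, then pinch the cover's two spring buttons together, lift the cover off and set it aside, and drop every clay feed plug standing on the shelf into the well that matches its diameter. Then clip the cover back on, fully down with both buttons sprung out, and only after that turn the valve fully open again. Leave the spray bottle, the pots and the dibber where they are, and never open the valve while the cover is off.

Things in the scene. Friction and masses are not known exactly. Their poses are not given: they have to be found in the camera images.
- feeder: drip feeder fixed to the shelf: a grey trough 86 x 232 mm (x by y), rim 30 mm high, holding an aluminium block 64 x 210 mm, its top 40 mm above the shelf, with a row of four round wells along y. Origin: on the shelf, under the trough's centre; y runs along the row from the narrowest to the widest well and on to the valve, z up. The shelf 220 mm beyond its narrow end is bare
- seat (a point): centre of the trough at rim height, 30 mm above the shelf: where the centre of the cover's lower rim lies when it is fully on, with 2.5 mm play around the block; either way round fits. Beside it two steel keepers, 20 mm long in y, stand on the block at x = 23 to 32 mm on either side, up to 58 mm above the shelf
- valve_hinge (a point): axis (vertical) of the quarter-turn valve on the feed pipe, 150 mm from the feeder's origin along its +y; this point lies 60 mm above the shelf, at the underside of the lever
- valve (a joint): angle of the valve lever, rad: 0 = closed stop (lever across the pipe, pointing along the feeder's -x), 1.571 = fully open stop (lever along the pipe, pointing along the feeder's +y, away from the feeder). It stays where it is left; turning it takes about 0.12 N m
- lever_grip (a point): grip point on the valve lever, 58 mm out from the hinge and half-way up; the lever is a black upright bar 12 mm thick and 24 mm tall (from 62 to 86 mm above the shelf), reaching from the hinge to 77 mm out; this frame's -x points outward along the lever
- cover_rim (a point): centre of the lower rim of the feeder's clip-on cover, on the feeder at the start: a white upturned shallow tray, 200 g, 75 x 221 mm (x by y), open below, its roof 34 mm above the rim; a button housing at the middle of the roof (28 mm in x, 29 mm in y) rises to 66 mm above the rim. It can stand on its rim on the shelf
- cover_grip (a point): point midway between the cover's two black spring buttons, 46 mm above its rim; they are on the housing's -x and +x sides, 18 mm wide, 35 to 59 mm above the rim, outer faces 48 mm apart when out, 32 mm pressed in. Their hooks catch under the keepers: pinch both in to lift the cover off or lower it fully on; released, they spring out. x: pinch direction, y: cover's length
- button_a (a joint): travel of the button on the cover's -x side, m: 0 out, 0.008 fully pressed in (3 N to start, 7 N fully in)
- button_b (a joint): travel of the button on the cover's +x side, m: 0 out, 0.008 fully pressed in (3 N to start, 7 N fully in)
- plug1_mid (a point): hollow clay feed plug with a solid steel foot, a cylinder 23 mm in diameter and 40 mm tall, 50 g, standing upright on the shelf; this point is its centre, half-way up; may be absent
- well1 (a point): centre of the mouth of the round well 27 mm in diameter with a 2 mm chamfer, 30 mm deep, for the 23 mm plug, 40 mm above the shelf; first (narrowest) of the graded row; a plug standing in it reaches 10 mm above the block. Covered by the cover at the start
- plug2_mid (a point): hollow clay feed plug with a solid steel foot, a cylinder 28 mm in diameter and 40 mm tall, 74 g, standing upright on the shelf; this point is its centre, half-way up; may be absent
- well2 (a point): centre of the mouth of the round well 32 mm in diameter with a 2 mm chamfer, 30 mm deep, for the 28 mm plug, 40 mm above the shelf; second of the graded row; a plug standing in it reaches 10 mm above the block. Covered by the cover at the start
- plug3_mid (a point): hollow clay feed plug with a solid steel foot, a cylinder 33 mm in diameter and 40 mm tall, 103 g, standing upright on the shelf; this point is its centre, half-way up; may be absent
- well3 (a point): centre of the mouth of the round well 37 mm in diameter with a 2 mm chamfer, 30 mm deep, for the 33 mm plug, 40 mm above the shelf; third of the graded row; a plug standing in it reaches 10 mm above the block. Covered by the cover at the start
- plug4_mid (a point): hollow clay feed plug with a solid steel foot, a cylinder 38 mm in diameter and 40 mm tall, 136 g, standing upright on the shelf; this point is its centre, half-way up; may be absent
- well4 (a point): centre of the mouth of the round well 42 mm in diameter with a 2 mm chamfer, 30 mm deep, for the 38 mm plug, 40 mm above the shelf; fourth (widest) of the graded row; a plug standing in it reaches 10 mm above the block. Covered by the cover at the start
- spray_mid (a point): bystander: blue plastic spray bottle with white head, 68 mm wide, 209 mm tall; point at its mid-height (100 mm)
- pot_a_mid (a point): bystander: clay pot 80 mm wide, 70 mm tall; point half-way up
- pot_b_mid (a point): bystander: clay pot 70 mm wide, 60 mm tall; point half-way up
- dibber_mid (a point): bystander: dibber lying on the shelf, wooden handle and steel tip, 220 mm long, 22 mm thick; point at its middle
Things that resemble listed ones, but are neither listed nor needed, are in the scene too. Leave any black or pink look-alike of the part that bears plug4_mid alone. Of the things shaped like the part that bears cover_rim, the white one is meant.

How it is judged:
On the way, in this order (a step that is already met when the one before it is completed fails the run):
1. the valve is fully shut, within 0.12 rad of its stop, the cover still on (value of joint valve below 0.12 rad and z of cover_grip in the frame of feeder below 0.079 m), for 0.2 s.
2. both buttons are pinched in together (value of joint each of button_a, button_b above 0.0045 m), for 0.1 s.
3. the cover is lifted clear of the feeder (z of cover_grip in the frame of feeder above 0.096 m), for 0.1 s.
4. every plug present stands in its matching well, the cover clear, the valve shut (horizontal distance between plug1_mid and well1 below 0.006 m and z of each of plug1_mid, plug2_mid, plug3_mid, plug4_mid in the frame of feeder below 0.0345 m and horizontal distance between plug2_mid and well2 below 0.006 m and horizontal distance between plug3_mid and well3 below 0.006 m and horizontal distance between plug4_mid and well4 below 0.006 m and (z of cover_grip in the frame of feeder above 0.096 m or horizontal distance between cover_grip and feeder above 0.07 m) and value of joint valve below 0.2 rad), for 0.2 s.
5. the cover is clipped on again, fully down, buttons out, the valve still shut (z of cover_grip in the frame of feeder below 0.079 m and horizontal distance between cover_grip and feeder below 0.006 m and angle between the y axis of cover_grip and the y axis of feeder, either way round below 0.06 rad and value of joint each of button_a, button_b below 0.0035 m and value of joint valve below 0.3 rad), for 0.2 s.
6. the valve is fully open (value of joint valve above 1.44 rad), for 0.2 s.
At the end, for the whole second after the job is handed in: Every plug present stands in its matching well (within 6 mm of its axis, its foot within 4.5 mm of the well's floor), the cover is clipped on (within 3 mm of fully down, 6 mm of centre, 0.06 rad of straight, both buttons out within 3.5 mm), the valve is within 0.13 rad of its open stop, all at rest (horizontal distance between plug1_mid and well1 below 0.006 m and z of each of plug1_mid, plug2_mid, plug3_mid, plug4_mid in the frame of feeder below 0.0345 m and horizontal distance between plug2_mid and well2 below 0.006 m and horizontal distance between plug3_mid and well3 below 0.006 m and horizontal distance between plug4_mid and well4 below 0.006 m and z of cover_grip in the frame of feeder below 0.079 m and horizontal distance between cover_grip and feeder below 0.006 m and angle between the y axis of cover_grip and the y axis of feeder, either way round below 0.06 rad and value of joint each of button_a, button_b below 0.0035 m and linear speed of each of cover, plug1, plug2, plug3, plug4 below 0.02 m/s and value of joint valve above 1.44 rad); the robot touches nothing.
It fails at once if the valve is opened (beyond 0.5 rad) while the cover is off (value of joint valve above 0.5 rad and (z of cover_grip in the frame of feeder above 0.096 m or horizontal distance between cover_grip and feeder above 0.05 m)).
It fails at once if the spray bottle is moved more than 40 mm (distance of spray_mid from where it was at the start of the episode above 0.04 m).
It fails at once if the larger clay pot is moved more than 40 mm (distance of pot_a_mid from where it was at the start of the episode above 0.04 m).
It fails at once if the smaller clay pot is moved more than 40 mm (distance of pot_b_mid from where it was at the start of the episode above 0.04 m).
It fails at once if the dibber is moved more than 40 mm (distance of dibber_mid from where it was at the start of the episode above 0.04 m).
Of plug1, plug2, plug3, plug4 only 2 to 4 are there at a start; the rules pass over those that are not, and their reading is None.
At some moment in a run one of plug1, plug2, plug3, plug4 may be knocked a few centimetres aside while the robot is not near it.
It also fails if it takes over 210 s, if anything falls off the work surface, if the arm or the gripper's body presses on something with over 40 N, if the wrist force passes 120 N, or if a joint passes its speed limit or range.

## Working session

There is one attempt and no reset: what is moved stays moved. The work goes in short steps, Python scripts to look and compute and a shell command to move; the robot and the scene stay as the last step left them, time stands still between calls to the robot, and variables do not carry over. Pictures are saved under pics/ and viewed, and the job is handed in when it is done.

```bash
mkdir -p pics; ls; python3 - <<'E'
from rig import monitor, viewer, ctrl
import cv2
print(monitor.get_obs()); print(ctrl.tcp_to_grasp)
for n in ("top","side"):
    d=viewer.get_image(n); cv2.imwrite(f"pics/{n}0.png",d["image"][:,:,::-1]); print(d["K"],d["R"],d["t"])
E
```

```text
pics
{'t': 0.0, 'qpos': array([-1.16547512,  0.41801464, -0.01033153,  1.61418212,  0.00471422,
        1.11070328, -0.0529854 ]), 'joint_velocities': array([ 0.00188794, -0.0004473 , -0.00083811, -0.00022299, -0.00135417,
       -0.00132534,  0.00037732]), 'joint_torque': array([-1.18460671e-04, -8.64428544e+01,  6.78790882e-01, -4.34925413e+01,
        1.90571754e-02,  7.04621460e-03, -5.04324100e-05]), 'position': array([0.26989417, 0.56328637, 0.20233145]), 'tcp_rot': array([3.14149742e+00, 1.27996953e-03, 1.12403034e+00]), 'wrist_force': array([ 0.09562994, -0.49914656, -0.16803236]), 'moment': array([-0.02562616, -0.01975699, -0.01735301]), 'width': 0.999553367345569}
0.0187
[[479.79408381   0.         319.36045181]
 [  0.         479.79408381 233.20279511]
 [  0.           0.           1.        ]] [[ 0.01580233 -0.99946905 -0.02849402]
 [-0.99659567 -0.01343792 -0.08134177]
 [ 0.08091568  0.0296824  -0.99627888]] [0.00710538 0.58713565 1.29454619]
[[514.14623266   0.         325.48474714]
 [  0.         514.14623266 239.13245316]
 [  0.           0.           1.        ]] [[-0.98947584 -0.14401411 -0.01405367]
 [-0.08858093  0.67966873 -0.72815097]
 [ 0.11441585 -0.71924291 -0.68527269]] [0.58872933 0.09633919 1.08715626]
```

View pics/top0.png

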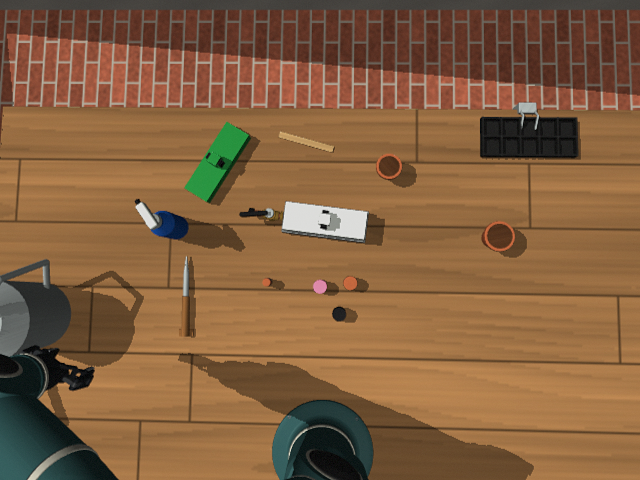

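View pics/side0.png

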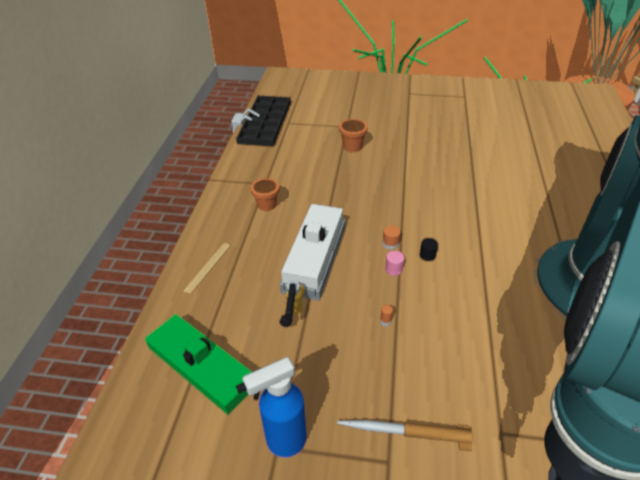

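Top view: white cover (325,222), valve lever pointing left (255,213), and clay plugs at (267,283) and (350,284). Pink (320,287) and black (339,314) are look-alikes. Next I'll measure these.

```bash
cat > h.py <<'E'
import numpy as np, cv2
from rig import monitor, viewer, models, ctrl
def cloud(d):
    z=d["z_map"]; v,u=np.mgrid[0:480,0:640]; K=d["K"]
    P=np.stack([(u-K[0,2])*z/K[0,0],(v-K[1,2])*z/K[1,1],z],-1)
    W=(P-d["t"])@d["R"]
    W[z<=0]=np.nan
    return W
def ray(d,u,v,h):
    K=d["K"];r=d["R"].T@np.array([(u-K[0,2])/K[0,0],(v-K[1,2])/K[1,1],1]);c=-d["R"].T@d["t"]
    return c+r*(h-c[2])/r[2]
def proj(d,X):
    p=d["R"]@np.asarray(X)+d["t"];p=d["K"]@p;return p[:2]/p[2]
E
python3 - <<'E'
from h import *
for n in ("top","side"):
    d=viewer.get_image(n);W=cloud(d);im=d["image"].astype(int)
    hsv=cv2.cvtColor(d["image"],cv2.COLOR_RGB2HSV)
    for q in ["plug1_mid","cover_rim","lever_grip","feeder","spray_mid","pot_a_mid","pot_b_mid","dibber_mid"]:
        for s in models.silhouettes(n,q):
            r=s["region"];p=W[r];p=p[np.isfinite(p[:,0])]
            print(n,q,round(s["conf"],2),np.round(s["box"]),p.shape,np.round(np.median(p,0),3),np.round(np.percentile(p,2,0),3),np.round(np.percentile(p,98,0),3), np.median(d["image"][r],0))
    # cover roof
    m=(W[...,2]>.055)&(W[...,2]<.075)&(im.min(-1)>170)
    k,l,st,c=cv2.connectedComponentsWithStats(m.astype(np.uint8))
    i=1+np.argmax(st[1:,4]);p=W[l==i]
    print(n,"roof",np.median(p[:,2]),cv2.minAreaRect((p[:,:2]*1000).astype(np.float32)))
E
```

```text
top plug1_mid 0.16 [303. 226. 124.  34.] (466, 3) [0.63  0.144 0.042] [ 0.567 -0.096 -0.   ] [0.652 0.212 0.089] [86. 71. 37.]
top cover_rim 0.82 [326. 222.  83.  32.] (2305, 3) [ 0.617 -0.     0.064] [ 0.576 -0.104  0.056] [0.659 0.104 0.096] [220. 220. 218.]
top cover_rim 0.69 [217. 161.  63.  80.] (2342, 3) [0.777 0.3   0.034] [0.682 0.229 0.003] [0.877 0.373 0.066] [ 40. 148.  64.]
top lever_grip 0.59 [258. 214.  32.   8.] (207, 3) [0.633 0.177 0.082] [0.625 0.141 0.006] [0.651 0.221 0.09 ] [32. 31. 31.]
top feeder 0.76 [305. 226. 129.  35.] (660, 3) [0.627 0.133 0.036] [ 0.567 -0.098 -0.002] [0.653 0.223 0.089] [85.  73.5 41. ]
top feeder 0.39 [326. 223.  86.  38.] (2392, 3) [ 0.617 -0.     0.064] [ 0.575 -0.104  0.04 ] [0.659 0.107 0.096] [220. 220. 218.]
top spray_mid 0.69 [163. 221.  56.  41.] (1088, 3) [0.599 0.406 0.134] [0.567 0.386 0.013] [0.642 0.45  0.211] [15.  44.  82.5]
top spray_mid 0.52 [324. 221.  84.  38.] (2436, 3) [0.618 0.    0.064] [ 0.576 -0.104  0.029] [0.662 0.107 0.096] [220. 220. 218.]
top pot_a_mid 0.68 [499. 236.  27.  27.] (721, 3) [ 0.582 -0.454  0.0
[... 1306 characters left out ...]
[0.462 0.172 0.042] [162. 110.  67.]
side spray_mid 0.69 [271. 408.  70. 100.] (4112, 3) [0.596 0.441 0.131] [0.567 0.403 0.006] [0.642 0.456 0.21 ] [ 16.  94. 166.]
side pot_a_mid 0.59 [353. 134.  28.  34.] (752, 3) [ 0.582 -0.434  0.064] [ 0.549 -0.491  0.001] [ 0.62  -0.416  0.073] [137.  80.  46.]
side pot_b_mid 0.6 [266. 195.  25.  36.] (729, 3) [ 0.765 -0.15   0.058] [ 0.737 -0.196  0.002] [ 0.798 -0.132  0.063] [138.  81.  47.]
side dibber_mid 0.71 [405. 434. 134.  34.] (1723, 3) [0.378 0.39  0.018] [0.301 0.368 0.001] [0.504 0.401 0.023] [166. 128.  69.]
side roof 0.06405968881724411 ((619.4274291992188, 3.6150665283203125), (226.21742248535156, 75.10491180419922), 83.48780059814453)
```

```bash
python3 - <<'E'
from h import *
for n in ("top","side"):
    d=viewer.get_image(n);W=cloud(d)
    m=(W[...,2]>.034)&(W[...,2]<.046)&(W[...,0]>.2)&(W[...,0]<.95)
    k,l,st,c=cv2.connectedComponentsWithStats(m.astype(np.uint8))
    for i in range(1,k):
        if st[i,4]<15: continue
        p=W[l==i]; lo,hi=np.percentile(p,1,0),np.percentile(p,99,0)
        print(n,st[i],np.round((lo+hi)/2,4),np.round(hi-lo,4),np.median(d["image"][l==i],0))
    # lever
    m=(W[...,2]>.075)&(W[...,2]<.095)&(d["image"].max(-1)<90)&(W[...,1]>.1)&(W[...,1]<.3)&(W[...,0]>.5)
    p=W[m][:,:2].astype(np.float32);print("lever",len(p),cv2.minAreaRect(p*1000), cv2.fitLine(p,cv2.DIST_HUBER,0,.01,.01).ravel())
    im=d["image"]; 
    if n=="top": cv2.imwrite("pics/tz.png",cv2.resize(im[120:340,170:430],None,fx=3,fy=2.7,interpolation=cv2.INTER_CUBIC)[:,:,::-1])
    else: cv2.imwrite("pics/sz.png",cv2.resize(im[180:360,240:460],None,fx=3.3,fy=3.3,interpolation=cv2.INTER_CUBIC)[:,:,::-1])
E
```

```text
top [211 122  35  35 355] [0.844  0.2738 0.037 ] [0.0882 0.0885 0.0061] [ 39. 147.  63.]
top [190 157  25  43 324] [0.7326 0.3423 0.0378] [0.1119 0.058  0.0075] [ 41. 149.  66.]
top [211 156  24  32 125] [0.7527 0.2874 0.0386] [0.0841 0.0578 0.0091] [ 38. 138.  61.]
top [190 178   7   5  15] [0.7289 0.3676 0.0371] [0.0109 0.0169 0.0052] [ 42. 150.  66.]
top [248 208   7   4  20] [0.6482 0.2037 0.0402] [0.0098 0.016  0.0112] [19.  20.5 20. ]
top [272 211  12  10  65] [0.6331 0.1302 0.0398] [0.0245 0.0289 0.0113] [104.  78.  34.]
top [174 220  11  19  31] [0.592  0.3982 0.0402] [0.0501 0.0257 0.0113] [ 9. 27. 57.]
top [343 276  14  14 147] [ 0.4526 -0.0692  0.0398] [0.0323 0.0324 0.0102] [195. 104.  62.]
top [262 278   9   9  55] [0.4508 0.1575 0.0394] [0.0202 0.0216 0.01  ] [193. 103.  62.]
top [313 280  14  14 148] [0.4419 0.0126 0.0403] [0.0348 0.0352 0.0104] [221. 138. 168.]
top [ 50 288  16  46 100] [0.3661 0.7262 0.0398] [0.1186 0.0414 0.0111] [44. 46. 45.]
top [332 308  14  14 153] [ 0.3681 -0.0401  0.04  ] [0.0347 0.0334 0.0097] [31. 31. 33.]
lever 137 ((632.7330932617188, 189.
[... 694 characters left out ...]
  8  12  45] [0.6269 0.1636 0.0398] [0.0102 0.0279 0.0112] [103.  81.  32.]
side [381 305  12  12 106] [0.4515 0.16   0.0383] [0.0214 0.0224 0.0081] [190.5 117.5  69. ]
side [ 146  314  101   89 2116] [0.7886 0.3099 0.039 ] [0.192  0.1529 0.01  ] [  0. 162.  67.]
side [279 314  13  10  62] [0.6423 0.2063 0.0385] [0.0214 0.0179 0.0089] [31.  32.5 33.5]
side [197 334   7   5  18] [0.7928 0.2657 0.035 ] [0.0111 0.0099 0.0019] [  0.  156.5  64. ]
side [264 428  42  22 152] [0.5969 0.4395 0.04  ] [0.0622 0.0334 0.0118] [ 13.   78.5 153. ]
lever 208 ((631.95556640625, 194.39553833007812), (11.668216705322266, 73.39073944091797), 3.4675099849700928) [ 0.06859998 -0.99764425  0.6313639   0.19841135]
```

View pics/sz.png

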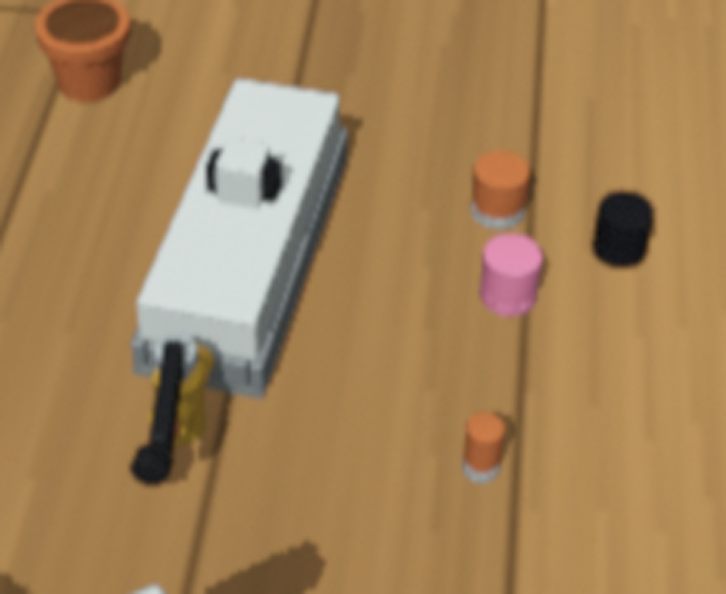

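View pics/tz.png

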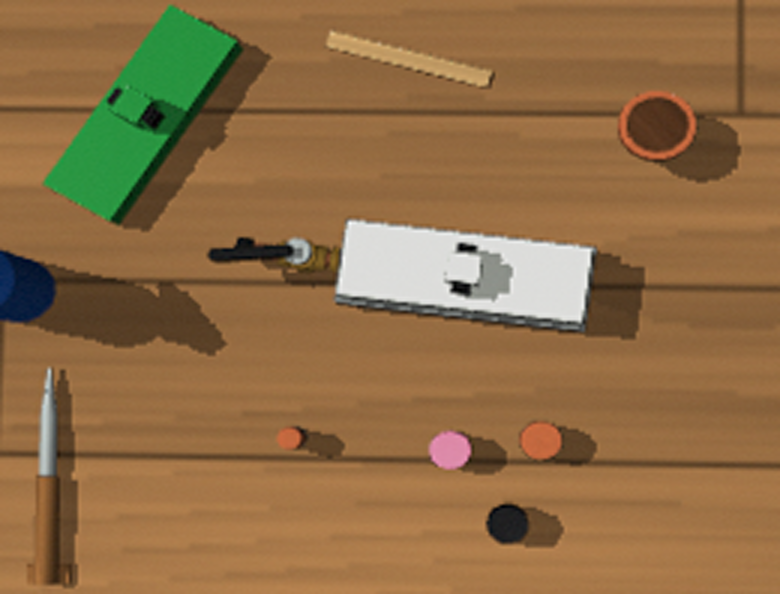

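```bash
python3 - <<'E'
from h import *
for n in ("top","side"):
    d=viewer.get_image(n);W=cloud(d);im=d["image"].astype(int)
    for lo,hi,nm in ((.0605,.068,"roof"),(.092,.1,"house")):
        m=(W[...,2]>lo)&(W[...,2]<hi)&(W[...,1]<.13)&(W[...,1]>-.13)&(W[...,0]>.55)&(W[...,0]<.7)
        p=W[m]; print(n,nm,m.sum(),np.median(p[:,2]),cv2.minAreaRect((p[:,:2]*1000).astype(np.float32)))
    # plugs: project hypothesised discs, colour mask area
    hsv=cv2.cvtColor(d["image"],cv2.COLOR_RGB2HSV).astype(int)
    for P in ((.452,.159),(.4535,-.067),(.442,.0135),(.369,-.0385)):
        u,v=proj(d,(*P,.04)).astype(int)
        sub=cv2.resize(d["image"][v-14:v+22,u-14:u+15],None,fx=8,fy=8,interpolation=cv2.INTER_CUBIC)
        p=W[v-12:v+13,u-12:u+13]; mm=(p[...,2]>.0375)&(p[...,2]<.05)
        q=p[mm]; 
        print(n,P,len(q),np.round(q.mean(0),4), "disc diam from min circle",cv2.minEnclosingCircle((q[:,:2]*1000).astype(np.float32)))
E
```

```text
top roof 1790 0.06398884139798552 ((618.9431762695312, 1.5837936401367188), (220.64427185058594, 75.07041931152344), 83.53372955322266)
top house 119 0.09577823949614836 ((618.8084716796875, 0.8746280670166016), (42.13064193725586, 28.744110107421875), 0.4898222088813782)
top (0.452, 0.159) 38 [0.4514 0.1569 0.0413] disc diam from min circle ((451.3181457519531, 157.29542541503906), 11.480693817138672)
top (0.4535, -0.067) 126 [ 0.4524 -0.0696  0.0403] disc diam from min circle ((452.96331787109375, -69.20868682861328), 18.316696166992188)
top (0.442, 0.0135) 124 [0.4417 0.0121 0.0405] disc diam from min circle ((442.47442626953125, 12.261576652526855), 18.42275047302246)
top (0.369, -0.0385) 123 [ 0.369  -0.0403  0.0407] disc diam from min circle ((368.97271728515625, -40.45849609375), 18.643888473510742)
side roof 2093 0.06402105957071899 ((619.392822265625, 4.23095703125), (224.546875, 76.14239501953125), 83.54723358154297)
side house 159 0.09555865199047851 ((619.6293334960938, 4.549009323120117), (33.29063034057617, 38.50399398803711), 86.52401733398438)
side (0.452, 0.159) 86 [0.4514 0.1605 0.0401] disc diam from min circle ((450.8634948730469, 159.85804748535156), 11.932817459106445)
side (0.4535, -0.067) 149 [ 0.4537 -0.065   0.0402] disc diam from min circle ((453.327392578125, -65.56851196289062), 19.43719482421875)
side (0.442, 0.0135) 170 [0.4418 0.0162 0.0399] disc diam from min circle ((441.3307189941406, 14.485428810119629), 20.677453994750977)
side (0.369, -0.0385) 158 [ 0.3697 -0.0365  0.0399] disc diam from min circle ((370.0462646484375, -37.55402374267578), 19.66267967224121)
```

```bash
cat > t.py <<'E'
from h import *
from scipy.spatial.transform import Rotation as Rt
O=np.array([.6192,.0027,0]);YAW=np.deg2rad(-6.46)
RF=Rt.from_euler('z',YAW).as_matrix()
def f2w(p): return O+RF@np.asarray(p,float)
def w2f(p): return RF.T@(np.asarray(p)-O)
def delta(target,yaw=None):
    o=monitor.get_obs();R=Rt.from_euler('xyz',o["tcp_rot"])
    d=R.inv().apply(np.asarray(target)-o["position"])*100
    Rt_=Rt.from_euler('xyz',[np.pi,0,YAW if yaw is None else yaw])
    print("dp cm",np.round(d,2),"dr deg",np.round(np.rad2deg((R.inv()*Rt_).as_rotvec()),1))
def st():
    o=monitor.get_obs();print("t",round(o["t"],2),"pos",np.round(o["position"],4),"feeder",np.round(w2f(o["position"]),4),"rot",np.round(o["tcp_rot"],3),"F",np.round(o["wrist_force"],1),"w",round(o["width"],3),"q",np.round(o["qpos"],2))
E
python3 -c "
from t import *
delta((.42,.32,.25)); st()"
```

```text
dp cm [-15.49  24.05  -4.7 ] dr deg [ 0.   0.  70.9]
t 1.2 pos [0.27   0.5636 0.203 ] feeder [-0.4101  0.5181  0.203 ] rot [3.142 0.    1.124] F [0.  0.2 0.3] w 1.005 q [-1.17  0.42 -0.01  1.61  0.    1.11 -0.05]
```

```bash
python3 -m jog '{"grip":[1,1,1,1,1,1,1,1,1,1,1,1],"dp":[[0,0,-2],[-1,2,-4.7],[-3,5,-4.7],[-5,8,-4.7],[-7,11,-4.7],[-9,14,-4.7],[-11,17,-4.7],[-13,20,-4.7],[-14.5,22.5,-4.7],[-15.5,24,-4.7],[-15.5,24,-4.7],[-15.5,24,-4.7]],"dr":[[0,0,0],[0,0,7],[0,0,14],[0,0,21],[0,0,28],[0,0,36],[0,0,44],[0,0,52],[0,0,60],[0,0,67],[0,0,70.9],[0,0,70.9]]}' 40; python3 -c "
from t import *
st(); delta(f2w((.034,.205,.12)))"
```

```text
t: 2.4
position: [0.4197, 0.3199, 0.2501]
tcp_rot: [-3.141, -0.0, -0.115]
wrist_force: [-0.9, 0.4, 0.2]
width: 0.0
t 2.4 pos [0.4197 0.3199 0.2501] feeder [-0.2339  0.2927  0.2501] rot [-3.141 -0.    -0.115] F [-0.9  0.4  0.2] w 0.0 q [-0.97  0.2   0.3   1.81 -0.07  1.14 -0.76]
dp cm [26.81  8.7  13.02] dr deg [-0.  -0.  -0.1]
```

```bash
python3 -m jog '{"grip":[1,1,1,1,1,1,1,1,1,1,1],"dp":[[4,1,2],[8,2.5,5],[12,4,8],[16,5,9],[20,6.5,10],[24,8,11],[26.8,8.7,12],[26.8,8.7,13],[26.8,8.7,13],[26.8,8.7,13],[26.8,8.7,13]],"dr":[[0,0,0],[0,0,0],[0,0,0],[0,0,0],[0,0,0],[0,0,0],[0,0,0],[0,0,0],[0,0,0],[0,0,0],[0,0,0]]}'; python3 -c "
from t import *
st()
for n in ('top','side'):
    d=viewer.get_image(n);u,v=[int(a) for a in proj(d,f2w((0,.2,.08)))]
    cv2.imwrite(f'pics/{n}1.png',cv2.resize(d['image'][v-90:v+90,u-110:u+110],None,fx=3.5,fy=3.3)[:,:,::-1])
"
```

```text
t: 3.5
position: [0.6755, 0.2046, 0.1209]
tcp_rot: [-3.141, -0.001, -0.111]
wrist_force: [-0.7, 0.7, -0.2]
width: 0.001
t 3.5 pos [0.6755 0.2046 0.1209] feeder [0.0333 0.207  0.1209] rot [-3.141e+00 -1.000e-03 -1.110e-01] F [-0.7  0.7 -0.2] w 0.001 q [-0.56  0.66  0.34  1.47 -0.24  1.05 -0.28]
```

View pics/side1.png

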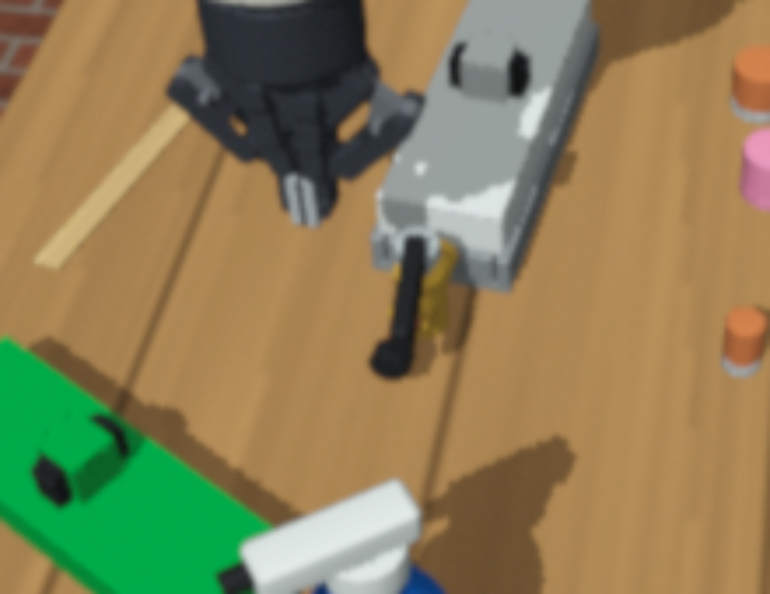

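View pics/top1.png

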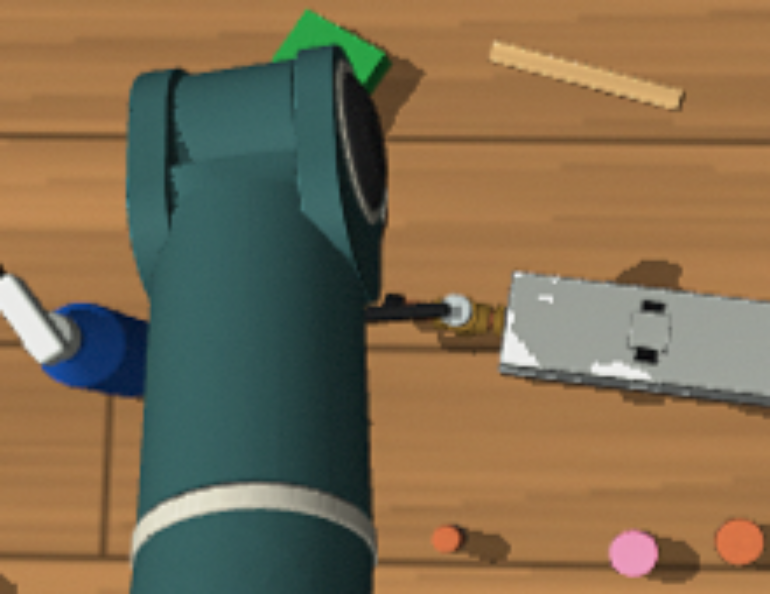

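```bash
python3 -m jog '{"grip":[1,1,1,1,1,1,1,1,1,1,1,1,1,1,1,1,1,1,1,1],"dp":[[0,0,2],[0,0,4],[0,0,5.3],[0,0,5.3],[-1.2,0.1,5.3],[-1.9,0.1,5.3],[-2.5,0.3,5.3],[-3.2,0.2,5.3],[-3.9,0.2,5.3],[-4.6,0.4,5.3],[-5.3,0.6,5.3],[-6,0.9,5.3],[-6.6,1.25,5.3],[-7.1,1.7,5.3],[-7.6,2.2,5.3],[-7.9,2.6,5.3],[-8.1,3,5.3],[-8.3,3.45,5.3],[-8.5,3.9,5.3],[-8.5,3.9,5.3]],"dr":[[0,0,0],[0,0,0],[0,0,0],[0,0,0],[0,0,0],[0,0,0],[0,0,0],[0,0,0],[0,0,0],[0,0,0],[0,0,0],[0,0,0],[0,0,0],[0,0,0],[0,0,0],[0,0,0],[0,0,0],[0,0,0],[0,0,0],[0,0,0]]}'; python3 -c "
from t import *
st()
for n in ('top','side'):
    d=viewer.get_image(n);u,v=[int(a) for a in proj(d,f2w((0,.15,.08)))]
    cv2.imwrite(f'pics/{n}2.png',cv2.resize(d['image'][v-90:v+90,u-110:u+110],None,fx=3.5,fy=3.3)[:,:,::-1])
"
```

```text
t: 5.6
position: [0.5869, 0.1734, 0.067]
tcp_rot: [3.141, 0.0, -0.114]
wrist_force: [0.1, 0.3, -0.6]
width: 0.001
t 5.6 pos [0.5869 0.1734 0.067 ] feeder [-0.0513  0.166   0.067 ] rot [ 3.141  0.    -0.114] F [ 0.1  0.3 -0.6] w 0.001 q [-0.59  0.57  0.33  1.76 -0.24  0.85 -0.26]
```

View pics/side2.png

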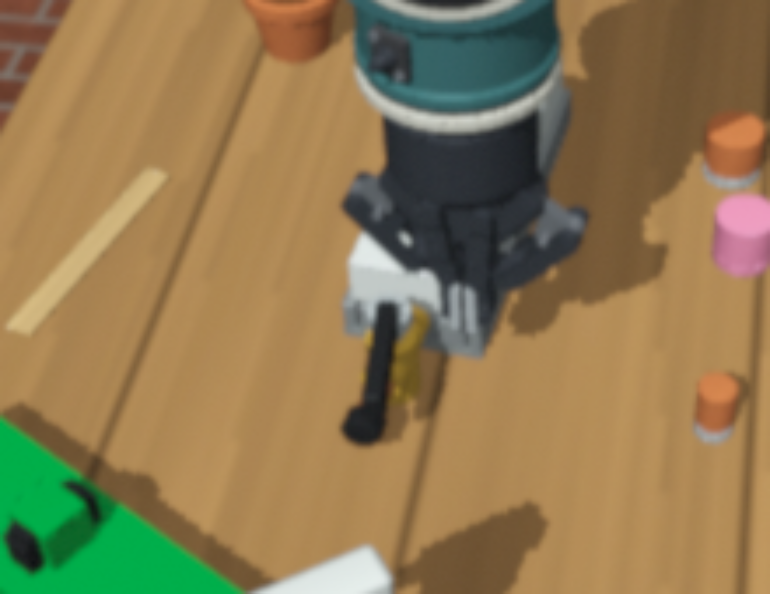

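```bash
python3 -c "
from t import *
st()
o=monitor.get_obs()
d=viewer.get_image('side');W=cloud(d)
im=d['image'].copy()
def mark(X,c):
    u,v=proj(d,X); cv2.circle(im,(int(u),int(v)),1,c,-1); print(X,u,v)
mark(o['position'],(255,0,0)); mark(f2w((0,.15,.086)),(0,255,0)); mark(f2w((-.0,.227,.086)),(0,255,0)); mark(f2w((-.077,.15,.086)),(255,255,0))
u,v=[int(a) for a in proj(d,f2w((0,.15,.08)))]
cv2.imwrite('pics/side3.png',cv2.resize(im[v-50:v+50,u-60:u+60],None,fx=6,fy=6,interpolation=0)[:,:,::-1])
"
```

```text
t 5.7 pos [0.5872 0.1742 0.067 ] feeder [-0.0511  0.1668  0.067 ] rot [-3.142 -0.    -0.114] F [-0.4  0.4  0.2] w 0.001 q [-0.59  0.57  0.33  1.76 -0.24  0.85 -0.26]
[0.58716343 0.17423109 0.06703316] 315.92001637186434 298.7205030310218
[0.63607643 0.1517476  0.086     ] 292.4567878975454 280.8672871394948
[0.64473967 0.2282587  0.086     ] 279.8132895601781 311.3609334475042
[0.55956533 0.16041083 0.086     ] 331.1389506821149 288.1736166075789
```

View pics/side3.png

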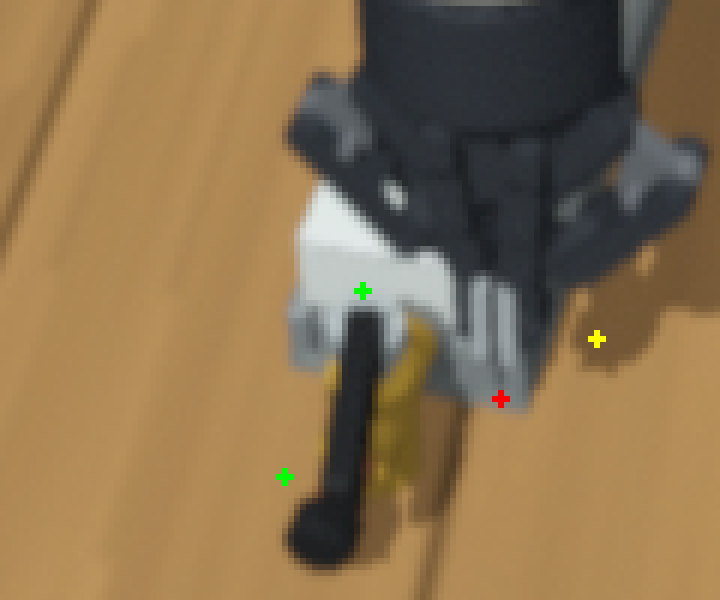

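```bash
python3 -c "
from t import *
d=viewer.get_image('side');W=cloud(d)
r=models.silhouettes('side','lever_grip')
for s in r:
    p=W[s['region']]; p=np.array([w2f(q) for q in p if np.isfinite(q[0])])
    print(s['conf'],s['box'],np.round(np.median(p,0),3),np.round(np.percentile(p,2,0),3),np.round(np.percentile(p,98,0),3))
    for y in np.arange(.14,.24,.01):
        q=p[(abs(p[:,1]-y)<.005)&(p[:,2]>.05)]
        if len(q): print(round(y,2),len(q),np.round(q.min(0),3),np.round(q.max(0),3))
    break
"
```

```text
0.87 [292.6, 299.2, 15.5, 40.8] [-0.009  0.185  0.082] [-0.019  0.141  0.001] [0.014 0.227 0.088]
0.14 17 [-0.008  0.137  0.071] [0.01  0.144 0.076]
0.15 30 [-0.013  0.145  0.064] [0.011 0.155 0.078]
0.16 54 [-0.012  0.155  0.063] [0.01  0.165 0.088]
0.17 27 [-0.01   0.165  0.068] [0.002 0.175 0.089]
0.18 34 [-0.013  0.175  0.066] [0.001 0.185 0.088]
0.19 27 [-0.015  0.185  0.079] [-0.002  0.194  0.088]
0.2 36 [-0.016  0.195  0.067] [-0.003  0.205  0.089]
0.21 36 [-0.018  0.205  0.071] [-0.005  0.215  0.088]
0.22 42 [-0.02   0.215  0.064] [-0.007  0.225  0.088]
0.23 38 [-0.02   0.225  0.064] [-0.009  0.228  0.089]
```

```bash
python3 -m jog '{"grip":[1,1,1,1,1,1,1,1,1],"dp":[[0,-0.5,0],[0,-0.5,-3],[0,-0.5,-5],[3,-2,-5],[6,-3.3,-5],[8.5,-3.3,-5],[8.5,-3.3,-3],[8.5,-3.3,0],[8.5,-3.3,0]],"dr":[[0,0,0],[0,0,0],[0,0,0],[0,0,0],[0,0,0],[0,0,0],[0,0,0],[0,0,0],[0,0,0]]}'; python3 -m jog '{"grip":[1,1],"dp":[[-0.8,0,0],[-1.4,0,0]],"dr":[[0,0,0],[0,0,0]]}';  cat > cr.py <<'E'
from t import *
import sys
n,name,x,y,z,hw=sys.argv[1],sys.argv[2],*map(float,sys.argv[3:7])
st()
d=viewer.get_image(n);u,v=[int(a) for a in proj(d,f2w((x/1000,y/1000,z/1000)))]
hw=int(hw);hh=int(hw*.75)
s=d['image'][max(0,v-hh):v+hh,max(0,u-hw):u+hw]
cv2.imwrite(f'pics/{name}.png',cv2.resize(s,None,fx=360/hw,fy=360/hw,interpolation=cv2.INTER_CUBIC)[:,:,::-1])
E
python3 cr.py side s4 0 180 80 60
```

```text
t: 6.75
position: [0.673, 0.1974, 0.0631]
tcp_rot: [3.139, 0.005, -0.113]
wrist_force: [-0.4, 0.1, -0.7]
width: -0.001
t: 6.95
position: [0.6613, 0.1995, 0.0685]
tcp_rot: [-3.141, -0.001, -0.113]
wrist_force: [0.0, -0.2, -0.5]
width: -0.003
t 6.95 pos [0.6613 0.1995 0.0685] feeder [0.0197 0.2003 0.0685] rot [-3.141e+00 -1.000e-03 -1.130e-01] F [ 0.  -0.2 -0.5] w -0.003 q [-0.56  0.69  0.33  1.55 -0.26  0.95 -0.26]
```

View pics/s4.png

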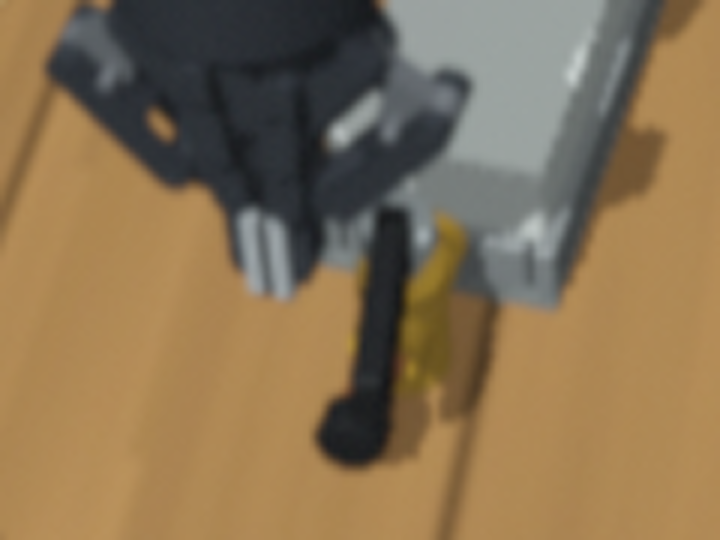

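```bash
python3 -c "
from t import *
o=monitor.get_obs()
d=viewer.get_image('side');W=cloud(d)
u,v=proj(d,o['position']);print(u,v,'crop0',proj(d,f2w((0,.18,.08))))
u=int(u);v=int(v)
for vv in range(v-14,v+8,2):
    print(vv,[ '%d,%d,%d'%tuple(1000*w2f(W[vv,uu])) for uu in range(u-8,u+9,2)])
"
```

```text
275.43858243256557 304.5710166043061 crop0 [287.90195255 294.42390078]
290 ['28,208,116', '22,211,121', '18,213,124', '14,211,124', '12,209,122', '8,209,123', '4,208,122', '5,198,111', '36,115,10']
292 ['29,207,110', '23,210,114', '18,213,119', '15,212,118', '10,213,122', '9,207,115', '5,208,117', '40,116,4', '36,115,4']
294 ['30,206,102', '23,212,111', '19,213,113', '14,214,115', '11,212,114', '9,208,110', '5,208,111', '41,115,-3', '37,114,-2']Traceback (most recent call last):
  File "<string>", line 8, in <module>
    print(vv,[ '%d,%d,%d'%tuple(1000*w2f(W[vv,uu])) for uu in range(u-8,u+9,2)])
               ~~~~~~~~~~^~~~~~~~~~~~~~~~~~~~~~~~~~
ValueError: cannot convert float NaN to integer
```

```bash
python3 -c "
from t import *
for n in ('side','top'):
  o=monitor.get_obs()
  d=viewer.get_image(n);W=cloud(d)
  u,v=proj(d,o['position']);u=int(u);v=int(v);print(n,u,v)
  if n=='side':
   for vv in range(v-12,v+6,2):
    print(vv,[ '%.0f,%.0f,%.0f'%tuple(1000*w2f(W[vv,uu])) for uu in range(u-8,u+9,2)])
"
```

```text
side 275 304
292 ['28,209,112', '22,214,119', '19,213,119', '15,212,118', '12,211,118', '9,210,118', '6,207,116', '40,118,6', '36,116,5']
294 ['30,208,105', '24,212,111', '19,214,114', '15,213,115', '13,210,112', '10,208,110', '5,211,115', '40,119,0', '37,116,-2']
296 ['67,131,1', '25,211,104', '21,211,105', '15,214,110', '12,213,109', '10,209,106', '43,123,-2', '40,121,-3', '36,120,-3']
298 ['66,135,-1', '60,137,3', '20,214,103', '17,212,101', '13,211,102', '45,131,-0', '41,130,0', '37,129,0', '33,127,-0']
300 ['63,142,1', '60,139,-1', '55,140,2', '52,137,-2', '47,137,0', '44,135,-1', '39,135,1', '35,134,0', '32,132,-2']
302 ['61,147,1', '58,145,-0', '54,144,-1', '49,145,3', '45,143,2', '41,142,2', '37,141,2', '33,140,2', '30,137,-1']
304 ['59,153,3', '56,150,-0', '52,148,-1', '48,148,0', '43,148,2', '39,147,1', '36,146,1', '32,144,1', '27,145,2']
306 ['59,155,-1', '54,156,1', '51,152,-2', '46,154,1', '42,153,1', '39,150,-1', '34,150,-0', '30,149,1', '26,148,-0']
308 ['56,161,0', '53,159,-2', '48,161,2', '44,159,2', '40,157,0', '37,156,-0', '32,157,3', '28,155,1', '24,154,1']
top 250 203
```

```bash
python3 -m jog '{"grip":[1,1,1,1,1],"dp":[[0.3,0,1],[0.3,0,2],[0.3,0,2.5],[0.3,0,2.5],[0.3,0,2.5]],"dr":[[0,0,0],[0,0,0],[0,0,0],[0,0,0],[0,0,0]]}'; python3 cr.py side s5 0 180 80 60; python3 -c "
from t import *
for n in ('side',):
  o=monitor.get_obs()
  d=viewer.get_image(n);W=cloud(d)
  u,v=proj(d,o['position']);u=int(u);v=int(v);print(n,u,v)
  for vv in range(v-26,v+6,2):
    print(vv,[ '%.0f,%.0f,%.0f'%tuple(1000*w2f(W[vv,uu])) for uu in range(u-8,u+9,2)])
"
```

```text
t: 7.65
position: [0.6643, 0.1985, 0.0418]
tcp_rot: [3.141, 0.0, -0.113]
wrist_force: [0.4, 0.5, 0.3]
width: 0.0
t 7.65 pos [0.6643 0.1985 0.0418] feeder [0.0228 0.1997 0.0418] rot [ 3.141  0.    -0.113] F [0.4 0.5 0.3] w 0.0 q [-0.55  0.73  0.32  1.55 -0.27  0.91 -0.25]
side 274 312
286 ['27,213,133', '28,202,121', '17,217,140', '13,218,142', '9,218,143', '6,217,142', '9,201,124', '6,200,124', '1,201,126']
288 ['28,213,127', '25,210,124', '24,204,118', '14,218,136', '10,218,138', '6,218,138', '7,207,126', '4,206,126', '-1,207,128']
290 ['28,213,122', '25,210,119', '24,205,114', '16,214,126', '13,212,125', '8,215,130', '7,207,121', '3,209,124', '-2,211,128']
292 ['29,213,115', '24,214,119', '24,206,109', '17,214,120', '13,213,120', '10,211,119', '7,209,117', '2,211,121', '-3,214,125']
294 ['29,212,110', '26,212,110', '23,209,108', '17,214,115', '12,215,118', '11,210,112', '7,209,112', '9,196,97', '-2,213,119']
296 ['32,208,98', '27,212,104', '22,212,105', '19,211,105', '16,209,104', '12,208,104', '8,208,105', '9,198,93', '36,124,2']
298 ['33,207,91', '27,211,97', '23,211,99', '19,213
[... 445 characters left out ...]
 '56,155,-1', '26,210,74', '21,212,78', '18,211,77', '16,205,71', '37,149,-2', '32,150,1', '28,149,1']
308 ['58,163,3', '54,161,0', '51,158,-2', '46,160,2', '43,157,-1', '38,157,0', '35,155,-1', '30,157,3', '27,152,-2']
310 ['57,165,-2', '53,164,-2', '49,164,-0', '45,163,-1', '41,162,-1', '37,161,-1', '34,158,-3', '28,161,2', '25,158,-0']
312 ['55,171,-0', 'nan,nan,nan', '47,169,-1', '43,168,-0', '39,168,0', '35,166,0', 'nan,nan,nan', '27,164,-0', '23,165,2']
314 ['53,176,-1', '50,174,-1', '45,175,1', '42,173,-1', '38,171,-2', '34,171,-1', '29,171,1', '26,170,0', '22,168,-1']
316 ['53,179,-3', '48,179,-2', '44,178,-2', '40,177,-2', '35,179,2', '32,177,1', '28,174,-1', '23,176,2', '8,202,39']
```

View pics/s5.png

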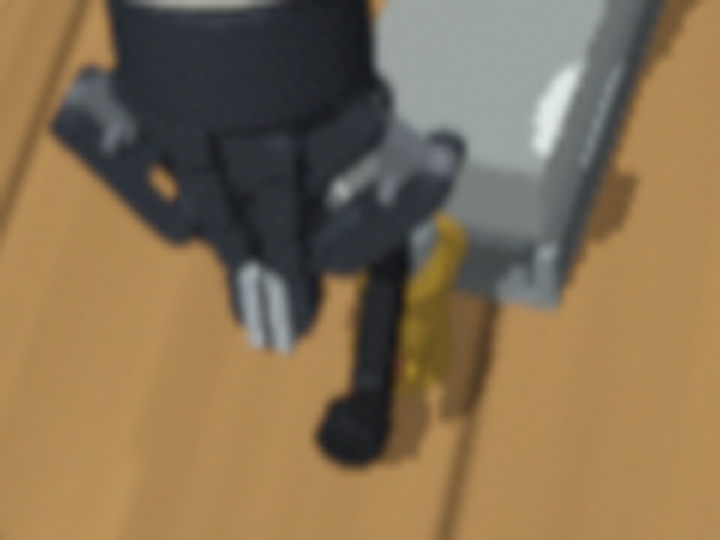

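The fingertip actually sits about 31 mm behind the reported TCP: the depth image puts the tip at z≈0.073 when the TCP reads 0.042. That is why the first sweep passed over the lever. I'll go lower and sweep again.

```bash
python3 -m jog '{"grip":[1,1,1,1,1,1,1,1],"dp":[[0,0,0.4],[0,0,0.4],[-0.7,-0.2,0.4],[-1.4,-0.4,0.4],[-2.1,-0.5,0.4],[-2.9,-0.5,0.4],[-3.6,-0.3,0.4],[-3.6,-0.3,0.4]],"dr":[[0,0,0],[0,0,0],[0,0,0],[0,0,0],[0,0,0],[0,0,0],[0,0,0],[0,0,0]]}'; python3 cr.py side s6 0 180 80 60
```

```text
t: 8.55
position: [0.6278, 0.2058, 0.0382]
tcp_rot: [-3.142, 0.001, -0.113]
wrist_force: [0.5, -0.5, 0.1]
width: 0.006
t 8.55 pos [0.6278 0.2058 0.0382] feeder [-0.0143  0.2028  0.0382] rot [-3.142e+00  1.000e-03 -1.130e-01] F [ 0.5 -0.5  0.1] w 0.006 q [-0.59  0.68  0.32  1.64 -0.27  0.86 -0.27]
```

View pics/s6.png

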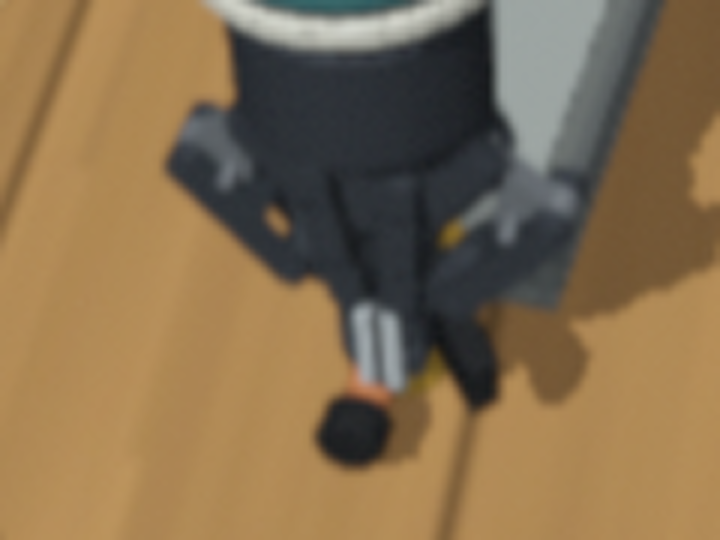

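```bash
python3 -m jog '{"grip":[1,1,1,1,1,1,1,1,1,1],"dp":[[-0.6,0.2,0],[-1.2,0.4,0],[-1.8,0.8,0],[-2.3,1.3,0],[-2.8,1.8,0],[-3.1,2.2,0],[-3.4,2.6,0],[-3.6,3.1,0],[-3.8,3.6,0],[-3.8,3.7,0]],"dr":[[0,0,0],[0,0,0],[0,0,0],[0,0,0],[0,0,0],[0,0,0],[0,0,0],[0,0,0],[0,0,0],[0,0,0]]}'; python3 cr.py side s7 0 180 80 60
```

```text
t: 9.6
position: [0.5869, 0.1739, 0.0381]
tcp_rot: [-3.14, -0.0, -0.113]
wrist_force: [4.4, 10.5, -2.2]
width: 0.002
t 9.6 pos [0.5869 0.1739 0.0381] feeder [-0.0513  0.1665  0.0381] rot [-3.14  -0.    -0.113] F [ 4.4 10.5 -2.2] w 0.002 q [-0.58  0.61  0.32  1.78 -0.26  0.8  -0.24]
```

View pics/s7.png

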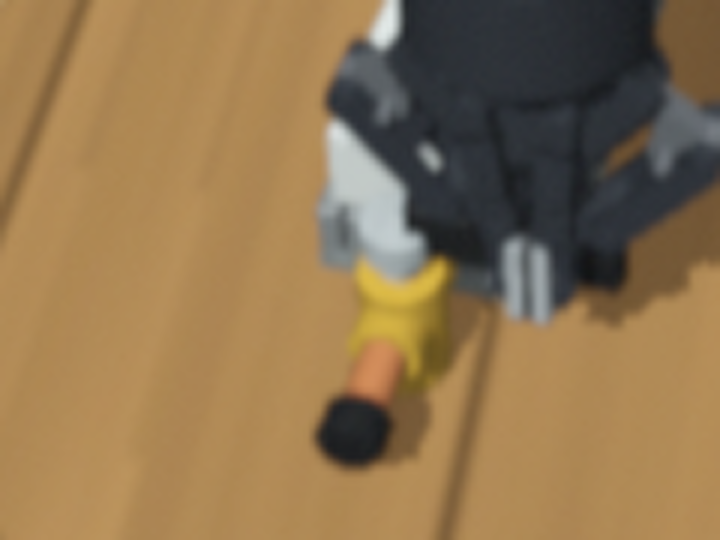

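```bash
python3 -m jog '{"grip":[1,1,1,0.8,0.5,0.2,0.2,0.2],"dp":[[0,-0.8,0],[0,-1,-1],[0,-1,-4],[0,-1,-8],[0.5,3,-10],[1,7,-10],[1,7,-10],[1,7,-10]],"dr":[[0,0,0],[0,0,0],[0,0,0],[0,0,0],[0,0,0],[0,0,0],[0,0,0],[0,0,0]]}'; python3 cr.py side s8 0 150 80 80; python3 -c "
from t import *
delta(f2w((0,0,.13)))"
```

```text
t: 10.45
position: [0.5889, 0.1017, 0.1386]
tcp_rot: [3.142, -0.0, -0.115]
wrist_force: [-0.5, 0.4, -1.1]
width: 0.802
t 10.45 pos [0.5889 0.1017 0.1386] feeder [-0.0412  0.0949  0.1386] rot [ 3.142 -0.    -0.115] F [-0.5  0.4 -1.1] w 0.802 q [-0.52  0.46  0.39  1.76 -0.2   0.97 -0.17]
dp cm [4.15 9.61 0.83] dr deg [-0.  0. -0.]
```

View pics/s8.png

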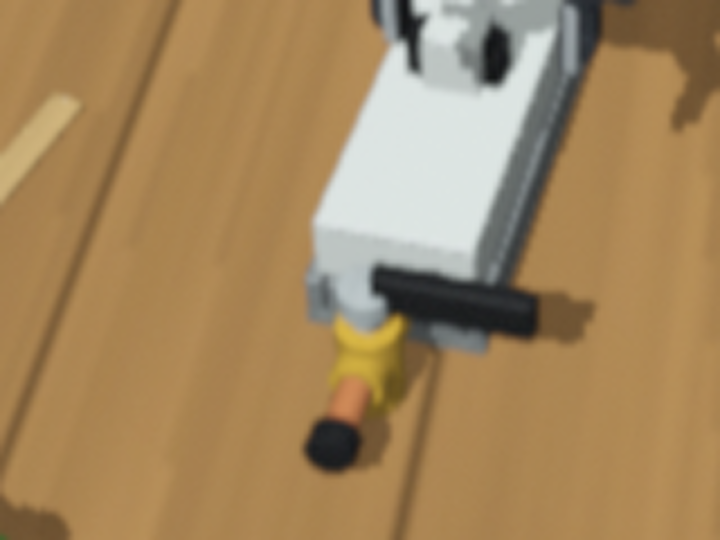

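Lever now lies across the pipe, so the valve is shut. Next I'll go over the cover.

```bash
python3 -m jog '{"grip":[0.2,0.2,0.2,0.2,0.2],"dp":[[2,4,0],[4.1,8,0],[4.1,9.6,2],[4.1,9.6,4],[4.1,9.6,4]],"dr":[[0,0,0],[0,0,0],[0,0,0],[0,0,0],[0,0,0]]}'; python3 cr.py side s9 0 0 80 60;  python3 cr.py top t9 0 0 80 60
```

```text
t: 11.0
position: [0.6173, 0.0033, 0.0955]
tcp_rot: [3.141, 0.004, -0.113]
wrist_force: [-1.0, 0.4, -0.2]
width: 0.795
t 11.0 pos [0.6173 0.0033 0.0955] feeder [-0.0019  0.0004  0.0955] rot [ 3.141  0.004 -0.113] F [-1.   0.4 -0.2] w 0.795 q [-0.34  0.55  0.39  1.73 -0.25  0.91  0.03]
t 11.05 pos [0.6181 0.0037 0.0971] feeder [-0.0012  0.0009  0.0971] rot [ 3.141e+00  3.000e-03 -1.120e-01] F [-0.6  0.8  0.5] w 0.804 q [-0.34  0.55  0.39  1.73 -0.25  0.92  0.03]
```

View pics/s9.png

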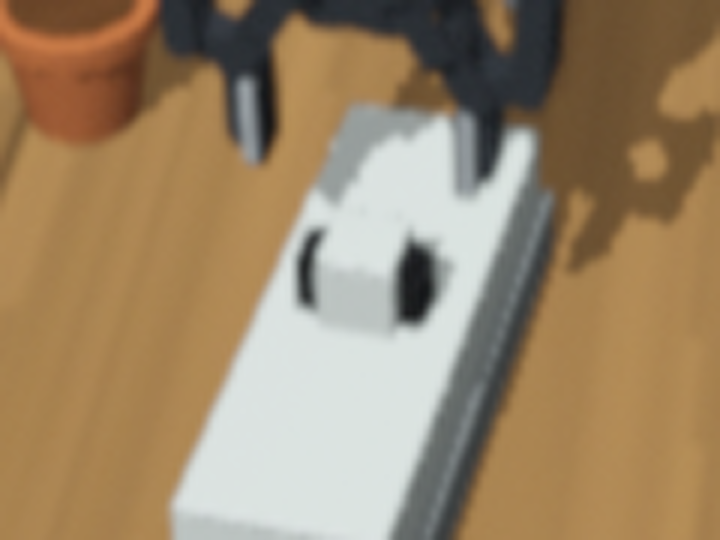

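View pics/t9.png

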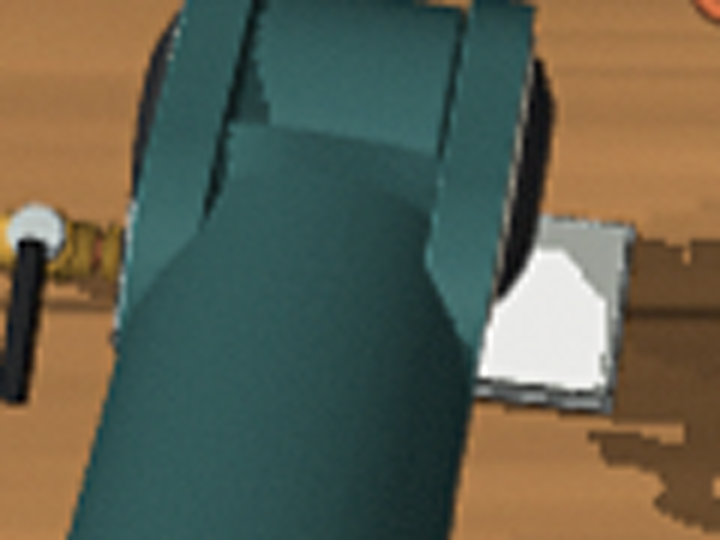

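```bash
cat > fing.py <<'E'
from t import *
st()
d=viewer.get_image('side');W=cloud(d)
F=(W-O)@RF
m=(abs(F[...,0])<.07)&(abs(F[...,1])<.04)&(F[...,2]>.1)&(F[...,2]<.19)
for s in (-1,1):
    p=F[m&(F[...,0]*s>.0)]
    z0=np.percentile(p[:,2],0.5); q=p[p[:,2]<z0+.02]
    print("finger",s,"bottom z",round(z0,4),"x",np.round(np.percentile(q[:,0],[2,98]),4),"y",np.round(np.percentile(q[:,1],[2,50,98]),4),len(q))
m=(abs(F[...,0])<.03)&(abs(F[...,1])<.03)&(F[...,2]>.07)&(F[...,2]<.1)
p=F[m]; print("housing",np.round(np.percentile(p,[1,99],axis=0),4))
E
python3 fing.py
```

```text
t 11.1 pos [0.6188 0.0038 0.0982] feeder [-0.0005  0.0011  0.0982] rot [-3.142e+00  1.000e-03 -1.120e-01] F [0.3 0.1 1.4] w 0.803 q [-0.34  0.55  0.39  1.73 -0.25  0.92  0.03]
finger -1 bottom z 0.1352 x [-0.0485 -0.036 ] y [-0.0052  0.0101  0.015 ] 52
finger 1 bottom z 0.1345 x [0.0324 0.0456] y [-0.0085  0.0092  0.0147] 64
housing [[-0.0238 -0.0121  0.0703]
 [ 0.0231  0.0183  0.0985]]
```

```bash
python3 -m jog '{"grip":[0.2,0.2,0.2,0.2,0.2,0.2],"dp":[[0.1,-0.1,1.5],[0.1,-0.1,3],[0.1,-0.1,4.5],[0.1,-0.1,5.7],[0.1,-0.1,6.4],[0.1,-0.1,6.4]],"dr":[[0,0,0],[0,0,0],[0,0,0],[0,0,0],[0,0,0],[0,0,0]]}'; python3 cr.py side s10 0 0 80 50
```

```text
t: 11.75
position: [0.6193, 0.0033, 0.0328]
tcp_rot: [3.141, 0.002, -0.114]
wrist_force: [-0.1, -0.6, 0.2]
width: 0.8
t 11.75 pos [0.6193 0.0033 0.0328] feeder [0.0001 0.0006 0.0328] rot [ 3.141e+00  2.000e-03 -1.140e-01] F [-0.1 -0.6  0.2] w 0.8 q [-0.32  0.64  0.35  1.76 -0.29  0.8   0.06]
```

View pics/s10.png

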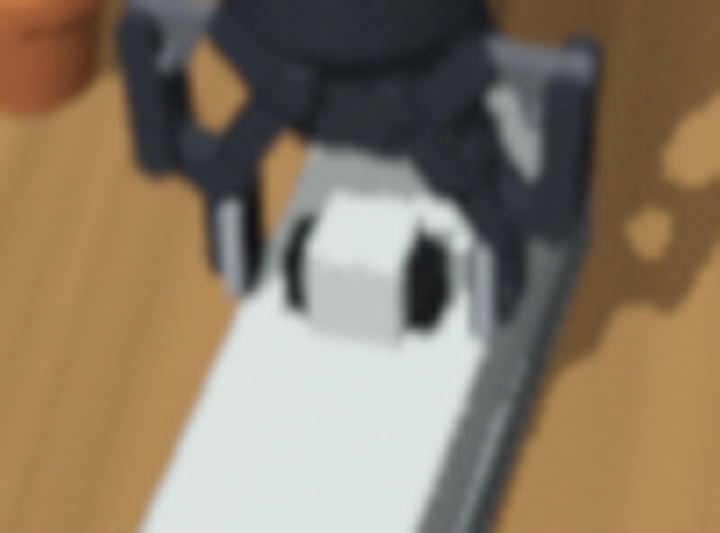

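```bash
python3 -m jog '{"grip":[0.5,0.7,1,1,1,1,1,1],"dp":[[0,0,0],[0,0,0],[0,0,0],[0,0,0],[0,0,0],[0,0,0],[0,0,0],[0,0,0]],"dr":[[0,0,0],[0,0,0],[0,0,0],[0,0,0],[0,0,0],[0,0,0],[0,0,0],[0,0,0]]}' 40; python3 cr.py side s11 0 0 80 50
```

```text
t: 12.6
position: [0.6202, 0.0035, 0.0359]
tcp_rot: [-3.141, -0.001, -0.114]
wrist_force: [-12.7, 0.9, 25.5]
width: 0.334
t 12.6 pos [0.6202 0.0035 0.0359] feeder [0.0009 0.0009 0.0359] rot [-3.141e+00 -1.000e-03 -1.140e-01] F [-12.7   0.9  25.5] w 0.334 q [-0.32  0.63  0.35  1.76 -0.29  0.81  0.06]
```

View pics/s11.png

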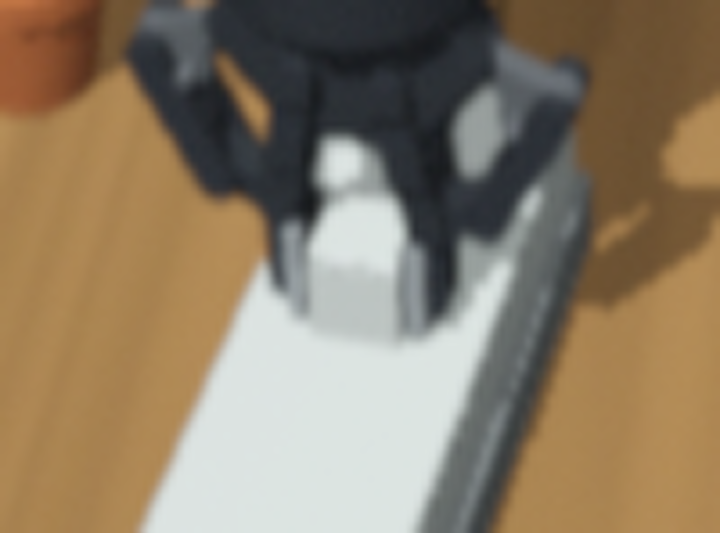

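```bash
python3 -m jog '{"grip":[1,1,1,1,1,1],"dp":[[-0.1,0,-0.2],[-0.1,0,-0.5],[-0.1,0,-1],[-0.1,0,-1.5],[-0.1,0,-2],[-0.1,0,-2]],"dr":[[0,0,0],[0,0,0],[0,0,0],[0,0,0],[0,0,0],[0,0,0]]}'; python3 cr.py side s12 0 0 80 60
```

```text
t: 13.25
position: [0.6194, 0.0035, 0.0548]
tcp_rot: [-3.141, -0.001, -0.113]
wrist_force: [-0.4, -0.2, -2.5]
width: 0.325
t 13.25 pos [0.6194 0.0035 0.0548] feeder [0.0001 0.0009 0.0548] rot [-3.141e+00 -1.000e-03 -1.130e-01] F [-0.4 -0.2 -2.5] w 0.325 q [-0.33  0.6   0.37  1.75 -0.28  0.84  0.05]
```

View pics/s12.png

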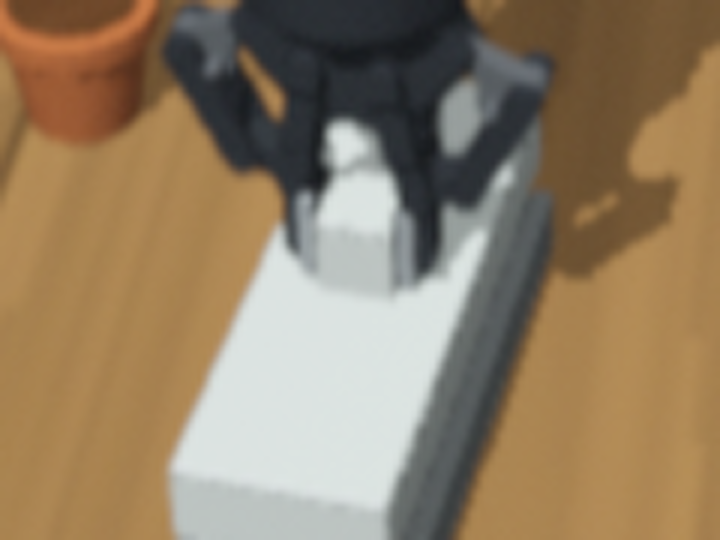

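```bash
python3 -m jog '{"grip":[1,1,1,1,1,1,1,1,1,1,1,1,1,1,1,1,1,1,1],"dp":[[0,0,-1.5],[0,0,-3],[0,0,-4.5],[0,0,-6],[0,2,-6],[0,5,-6],[0,8,-6],[0,11,-6],[0,14,-6],[0,17,-6],[0,20,-6],[0,23,-5],[0,25,-3],[0,25,-1],[0,25,1],[0,25,2.5],[0,25,3.8],[0,25,4.6],[0,25,4.6]],"dr":[[0,0,0],[0,0,0],[0,0,0],[0,0,0],[0,0,0],[0,0,0],[0,0,0],[0,0,0],[0,0,0],[0,0,0],[0,0,0],[0,0,0],[0,0,0],[0,0,0],[0,0,0],[0,0,0],[0,0,0],[0,0,0],[0,0,0]]}'; python3 cr.py side s13 0 -150 30 110
```

```text
t: 15.2
position: [0.5903, -0.2446, 0.0074]
tcp_rot: [-3.141, 0.001, -0.113]
wrist_force: [-0.2, -0.4, -2.8]
width: 0.324
t 15.2 pos [ 0.5903 -0.2446  0.0074] feeder [-0.0008 -0.249   0.0074] rot [-3.141e+00  1.000e-03 -1.130e-01] F [-0.2 -0.4 -2.8] w 0.324 q [ 0.08  0.71  0.37  1.71 -0.34  0.79  0.49]
```

View pics/s13.png

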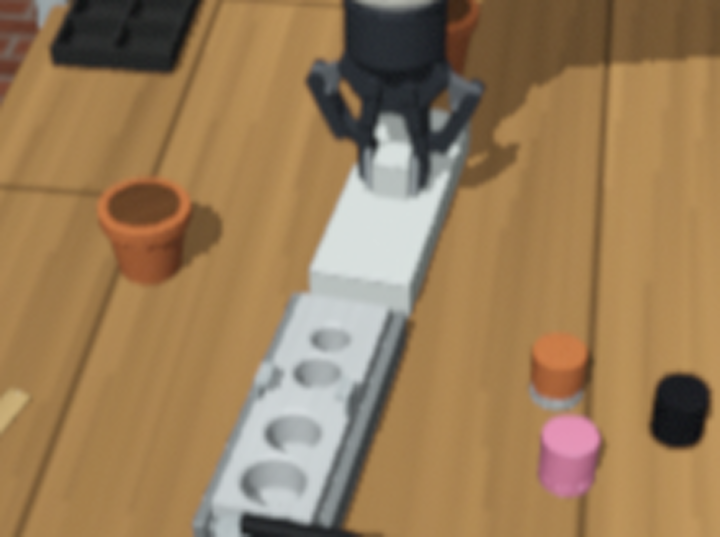

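```bash
python3 -m jog '{"grip":[1,1,1],"dp":[[0,0,0.15],[0,0,0.3],[0,0,0.3]],"dr":[[0,0,0],[0,0,0],[0,0,0]]}'; python3 -m jog '{"grip":[0.6,0.4,0.2,0.2],"dp":[[0,0,0],[0,0,0],[0,0,0],[0,0,0]],"dr":[[0,0,0],[0,0,0],[0,0,0],[0,0,0]]}'; python3 -c "
from t import *
st()"; python3 -m jog '{"grip":[0.2,0.2,0.2,0.2],"dp":[[0,0,-4],[0,0,-8],[0,0,-12],[0,0,-12]],"dr":[[0,0,0],[0,0,0],[0,0,0],[0,0,0]]}'; python3 cr.py side s14 0 -150 30 110;python3 -c "
from t import *
delta((.3,-.25,.15))"
```

```text
t: 15.55
position: [0.5912, -0.2451, 0.0062]
tcp_rot: [3.141, -0.001, -0.113]
wrist_force: [-3.4, 1.1, 9.2]
width: 0.327
t: 15.95
position: [0.5908, -0.2449, 0.0052]
tcp_rot: [3.141, -0.0, -0.113]
wrist_force: [-0.2, 0.0, 0.2]
width: 0.8
t 15.95 pos [ 0.5908 -0.2449  0.0052] feeder [-0.0003 -0.2493  0.0052] rot [ 3.141 -0.    -0.113] F [-0.2  0.   0.2] w 0.8 q [ 0.08  0.71  0.37  1.71 -0.34  0.78  0.5 ]
t: 16.35
position: [0.5931, -0.2461, 0.1306]
tcp_rot: [3.14, -0.008, -0.114]
wrist_force: [1.2, -0.5, -0.3]
width: 0.798
t 16.35 pos [ 0.5931 -0.2461  0.1306] feeder [ 0.0021 -0.2502  0.1306] rot [ 3.14  -0.008 -0.114] F [ 1.2 -0.5 -0.3] w 0.798 q [ 0.03  0.55  0.43  1.65 -0.27  0.99  0.44]
dp cm [-28.95   3.76  -2.36] dr deg [ 0.  -0.3 -0. ]
```

View pics/s14.png

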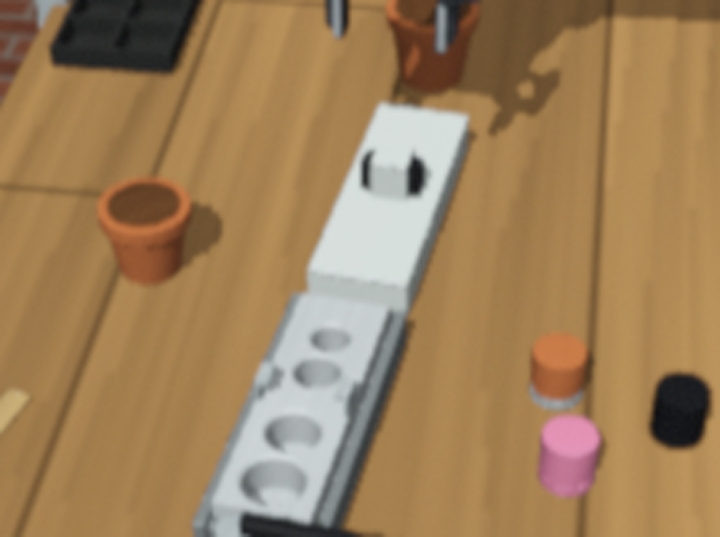

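```bash
python3 -m jog '{"grip":[0.2,0.2,0.2,0.2,0.2,0.2,0.2,0.2],"dp":[[-4,0,-2],[-8,0,-4],[-12,0,-4],[-15,1,-4],[-18,2,-4],[-20,2,-4],[-20,2,-4],[-20,2,-4]],"dr":[[0,0,0],[0,0,0],[0,0,0],[0,0,0],[0,0,0],[0,0,0],[0,0,0],[0,0,0]]}'; cat > wells.py <<'E'
from t import *
st()
for n in ("top","side"):
    d=viewer.get_image(n);W=cloud(d);F=(W-O)@RF
    # block top
    m=(abs(F[...,0])<.05)&(abs(F[...,1])<.125)&(abs(F[...,2]-.04)<.003)
    p=F[m];print(n,"block",len(p),np.round(np.median(p[:,2]),4),cv2.minAreaRect((p[:,:2]*1000).astype(np.float32)))
    # holes: rectify block top to 0.5mm grid
    g=np.arange(-60,60,.5);h=np.arange(-130,130,.5)
    YY,XX=np.meshgrid(h,g)
    Pw=np.stack([XX/1000,YY/1000,np.full_like(XX,.04)],-1)@RF.T+O
    c=Pw@d["R"].T+d["t"];uv=c@d["K"].T;uv=uv[...,:2]/uv[...,2:]
    r=cv2.remap(d["image"],uv[...,0].astype(np.float32),uv[...,1].astype(np.float32),cv2.INTER_CUBIC)
    cv2.imwrite(f"pics/rect_{n}.png",r[:,:,::-1])
    zz=cv2.remap(d["z_map"],uv[...,0].astype(np.float32),uv[...,1].astype(np.float32),cv2.INTER_NEAREST)
    hole=((zz-c[...,2])>.004)&(abs(XX)<30)&(abs(YY)<100)
    k,l,s,ce=cv2.connectedComponentsWithStats(hole.astype(np.uint8))
    for i in range(1,k):
        if s[i,4]>200: 
            cc,rr=cv2.minEnclosingCircle(np.argwhere(l==i).astype(np.float32)); print(n,"hole c x,y",-60+cc[0]/2,-130+cc[1]/2,"D",rr,"bbox",-60+s[i,1]/2,-60+(s[i,1]+s[i,3])/2,-130+s[i,0]/2,-130+(s[i,0]+s[i,2])/2)
    for P in ((.452,.159),(.4535,-.067),(.442,.0135),(.369,-.0385)):
        u,v=proj(d,(*P,.04)).astype(int)
        p=W[v-14:v+15,u-14:u+15]; mm=(p[...,2]>.0365)&(p[...,2]<.046)
        q=p[mm]
        if len(q): print(n,P,len(q),np.round(w2f(q.mean(0))*1000,1),np.round(q.mean(0),4),[np.round(a,1) for a in cv2.minEnclosingCircle((q[:,:2]*1000).astype(np.float32))])
E
python3 wells.py
```

```text
t: 17.2
position: [0.3898, -0.2419, 0.1648]
tcp_rot: [-3.141, 0.0, -0.113]
wrist_force: [0.1, 0.0, 0.3]
width: 0.796
t 17.2 pos [ 0.3898 -0.2419  0.1648] feeder [-0.2004 -0.2688  0.1648] rot [-3.141  0.    -0.113] F [0.1 0.  0.3] w 0.796 q [ 0.02  0.18  0.52  2.07 -0.11  0.92  0.49]
top block 958 0.0399 ((1.9874801635742188, 9.471183776855469), (230.82264709472656, 68.73589324951172), 89.86809539794922)
top hole c x,y 4.0 55.0 D 89.35892486572266 bbox -21.5 21.5 10.5 100.0
top hole c x,y 0.4762420654296875 -28.962356567382812 D 36.71083068847656 bbox -17.0 18.5 -45.5 -13.5
top hole c x,y 1.9107131958007812 -65.54463958740234 D 33.980716705322266 bbox -13.0 15.0 -82.5 -49.0
top (0.452, 0.159) 55 [-184.6  134.3   40. ] [0.4509 0.1569 0.04  ] [array([451.4, 157.5]), np.float64(11.5)]
top (0.4535, -0.067) 131 [-157.2  -90.3   40.2] [ 0.4528 -0.0694  0.0402] [array([452.8, -68.9]), np.float64(18.4)]
top (0.442, 0.0135) 137 [-177.5  -10.4   40.3] [0.4416 0.0124 0.0403] [array([441.7,  11.8]), np.float64(18.5)]
top (0.369, -0.0385) 135 [-244.   -71.1   40.1] [ 0.3687 -0.0405  0.0401] [array
[... 254 characters left out ...]
 54.5
side hole c x,y 0.0 78.25 D 45.90489196777344 bbox -22.0 22.5 57.0 100.0
side hole c x,y -0.7449989318847656 -26.0 D 35.01066970825195 bbox -17.0 16.0 -42.0 -9.0
side hole c x,y 0.0 -62.0 D 31.241098403930664 bbox -15.0 14.5 -75.5 -46.5
side (0.452, 0.159) 93 [-184.5  138.1   39.8] [0.4514 0.1607 0.0398] [array([451.2, 160.1]), np.float64(11.6)]
side (0.4535, -0.067) 151 [-157.   -86.3   39.8] [ 0.4535 -0.0654  0.0398] [array([453.8, -67.2]), np.float64(20.2)]
side (0.442, 0.0135) 181 [-177.4   -6.7   40. ] [0.4422 0.016  0.04  ] [array([441.8,  15.9]), np.float64(19.7)]
side (0.369, -0.0385) 170 [-243.6  -67.    39.7] [ 0.3696 -0.0364  0.0397] [array([367.9, -37. ]), np.float64(22.0)]
```

```bash
python3 -c "
import cv2,numpy as np
a=cv2.imread('pics/rect_top.png');b=cv2.imread('pics/rect_side.png')
c=np.vstack([a,b]);c=cv2.resize(c,None,fx=1.5,fy=1.5)
for i,y in enumerate(range(-120,130,20)):
    x=int((y+130)*2*1.5);cv2.line(c,(x,0),(x,c.shape[0]),(0,0,255),1)
cv2.line(c,(0,180),(780,180),(0,255,0),1);cv2.line(c,(0,540),(780,540),(0,255,0),1)
cv2.imwrite('pics/rect.png',c[:,:800])"
```

```text
(no output)
```

View pics/rect.png

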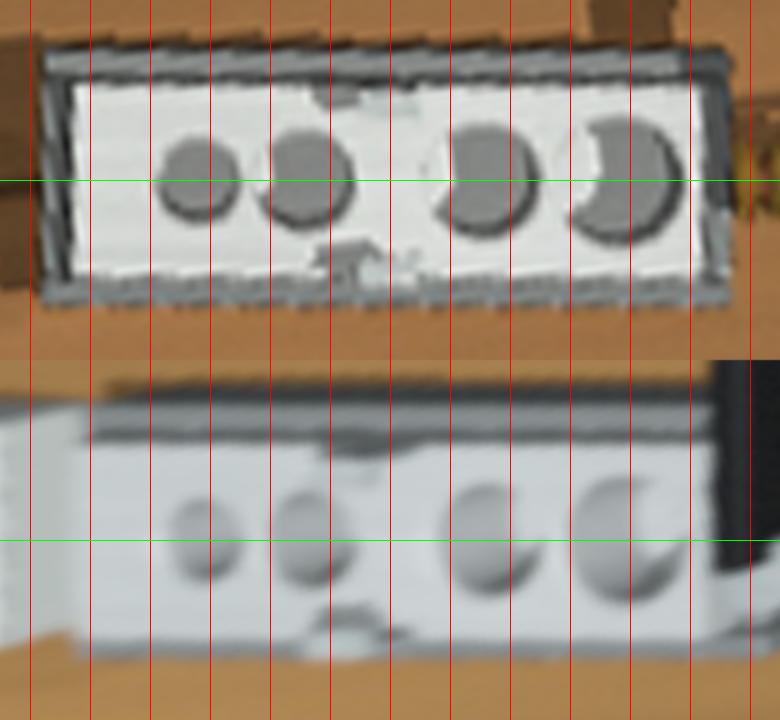

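```bash
python3 -m jog '{"grip":[0.2,0.2,0.2,0.2,0.2,0.2,0.2,0.2,0.2,0.2],"dp":[[1,-4,0],[2,-8,0],[3,-12,0],[4,-15,1],[4.3,-17,3],[4.3,-18.1,5],[4.3,-18.1,8],[4.3,-18.1,10],[4.3,-18.1,10.5],[4.3,-18.1,10.5]],"dr":[[0,0,0],[0,0,0],[0,0,0],[0,0,0],[0,0,0],[0,0,0],[0,0,0],[0,0,0],[0,0,0],[0,0,0]]}'; python3 cr.py side s15 -157 -88 40 60;python3 -c "
from t import *
delta(f2w((-.1571,-.0883,-.010)))"
```

```text
t: 18.3
position: [0.4528, -0.0671, 0.0595]
tcp_rot: [3.141, 0.002, -0.113]
wrist_force: [1.4, -0.2, -0.5]
width: 0.797
t 18.3 pos [ 0.4528 -0.0671  0.0595] feeder [-0.1575 -0.0881  0.0595] rot [ 3.141e+00  2.000e-03 -1.130e-01] F [ 1.4 -0.2 -0.5] w 0.797 q [-0.22  0.35  0.35  2.14 -0.19  0.68  0.14]
dp cm [-0.01  0.02  7.03] dr deg [ 0.  0. -0.]
```

View pics/s15.png

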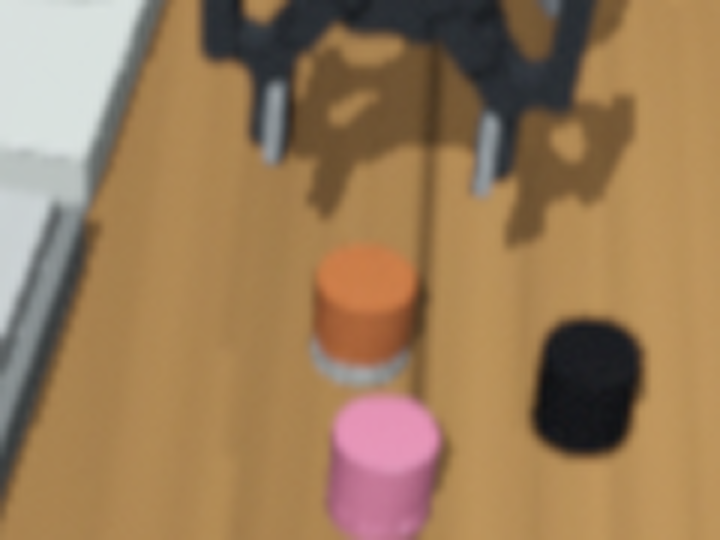

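```bash
python3 -m jog '{"grip":[0.2,0.2,0.2,0.2,0.2,0.2],"dp":[[0,0,2],[0,0,4],[0,0,5.5],[0,0,6.6],[0,0,7],[0,0,7]],"dr":[[0,0,0],[0,0,0],[0,0,0],[0,0,0],[0,0,0],[0,0,0]]}'; python3 cr.py side s16 -157 -88 40 45
```

```text
t: 18.95
position: [0.4532, -0.0672, -0.0097]
tcp_rot: [3.142, -0.0, -0.114]
wrist_force: [-0.2, 0.1, 0.7]
width: 0.803
t 18.95 pos [ 0.4532 -0.0672 -0.0097] feeder [-0.1571 -0.0881 -0.0097] rot [ 3.142 -0.    -0.114] F [-0.2  0.1  0.7] w 0.803 q [-0.16  0.49  0.28  2.17 -0.27  0.52  0.21]
```

View pics/s16.png

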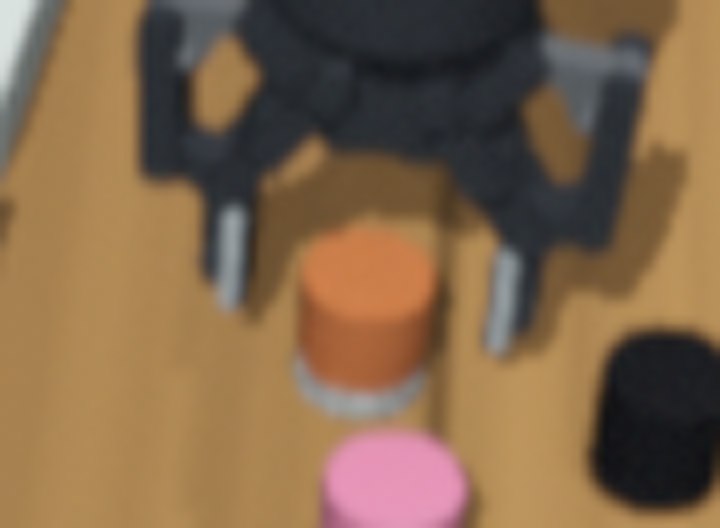

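```bash
python3 -m jog '{"grip":[0.5,0.7,0.8,0.8,0.8,0.8],"dp":[[0,0,0],[0,0,0],[0,0,0],[0,0,0],[0,0,0],[0,0,0]],"dr":[[0,0,0],[0,0,0],[0,0,0],[0,0,0],[0,0,0],[0,0,0]]}' 30; python3 -m jog '{"grip":[0.8,0.8,0.8,0.8],"dp":[[0,0,-2],[0,0,-5],[0,0,-9],[0,0,-9]],"dr":[[0,0,0],[0,0,0],[0,0,0],[0,0,0]]}' ; python3 cr.py side s17 -157 -88 120 45;python3 -c "
from t import *
delta(f2w((.0,.0787,.08)))"
```

```text
t: 19.6
position: [0.4533, -0.0671, -0.0093]
tcp_rot: [-3.141, -0.001, -0.113]
wrist_force: [-2.7, 0.1, 10.6]
width: 0.432
t: 20.0
position: [0.4552, -0.0673, 0.0841]
tcp_rot: [-3.141, -0.006, -0.114]
wrist_force: [1.1, 0.2, -2.7]
width: 0.434
t 20.0 pos [ 0.4552 -0.0673  0.0841] feeder [-0.1551 -0.088   0.0841] rot [-3.141 -0.006 -0.114] F [ 1.1  0.2 -2.7] w 0.434 q [-0.24  0.3   0.37  2.13 -0.17  0.73  0.12]
dp cm [ 15.6  -16.66   0.29] dr deg [-0.  -0.2 -0. ]
```

View pics/s17.png

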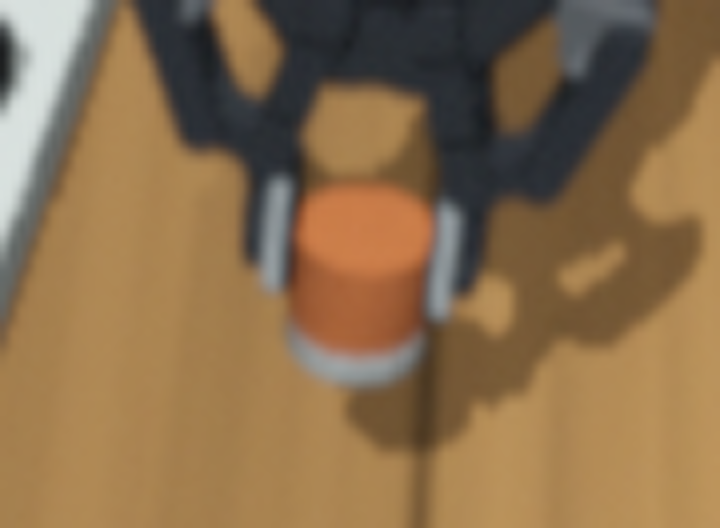

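```bash
python3 -m jog '{"grip":[0.8,0.8,0.8,0.8,0.8,0.8,0.8,0.8,0.8,0.8],"dp":[[2,-2,0],[5,-5,0],[8,-8,0],[11,-11,0],[13,-14,0],[15,-16,0],[15.7,-16.7,0],[15.7,-16.7,1],[15.7,-16.7,2],[15.7,-16.7,2]],"dr":[[0,0,0],[0,0,0],[0,0,0],[0,0,0],[0,0,0],[0,0,0],[0,0,0],[0,0,0],[0,0,0],[0,0,0]]}'; python3 -m jog '{"grip":[0.8,0.8],"dp":[[0,0,0],[0,0,0]],"dr":[[0,0,0],[0,0,0]]}';  python3 cr.py side s18 0 78 70 45; cat > held.py <<'E'
from t import *
import sys
st();o=monitor.get_obs();T=w2f(o["position"])
d=viewer.get_image('side');F=(cloud(d)-O)@RF
hsv=cv2.cvtColor(d["image"],cv2.COLOR_RGB2HSV)
m=(hsv[...,0]<15)&(hsv[...,1]>110)&(hsv[...,2]>120)&(np.linalg.norm(F[...,:2]-T[:2],axis=-1)<.03)&(F[...,2]>.05)
p=F[m];zt=np.percentile(p[:,2],98);q=p[p[:,2]>zt-.003]
print("plug top z",zt,"n",len(q),"centre",np.round((np.percentile(q,2,0)+np.percentile(q,98,0))/2,4),cv2.minEnclosingCircle((q[:,:2]*1000).astype(np.float32)))
E
python3 held.py
```

```text
t: 21.05
position: [0.6258, 0.0797, 0.0578]
tcp_rot: [3.14, 0.003, -0.115]
wrist_force: [-0.3, 0.7, -0.9]
width: 0.435
t: 21.25
position: [0.6277, 0.0806, 0.0604]
tcp_rot: [3.142, -0.0, -0.114]
wrist_force: [0.2, 0.7, -0.7]
width: 0.433
t 21.25 pos [0.6277 0.0806 0.0604] feeder [-0.0003  0.0783  0.0604] rot [ 3.142 -0.    -0.114] F [ 0.2  0.7 -0.7] w 0.433 q [-0.4   0.61  0.3   1.71 -0.22  0.86 -0.11]
t 21.3 pos [0.6278 0.0807 0.0604] feeder [-0.0002  0.0785  0.0604] rot [-3.141e+00 -1.000e-03 -1.140e-01] F [-0.2  1.2 -2.2] w 0.429 q [-0.4   0.61  0.3   1.71 -0.22  0.86 -0.11]
plug top z 0.11190626821324474 n 120 centre [-0.0004  0.0793  0.1108] ((-3.4287290573120117, 80.76332092285156), 20.641515731811523)
```

View pics/s18.png

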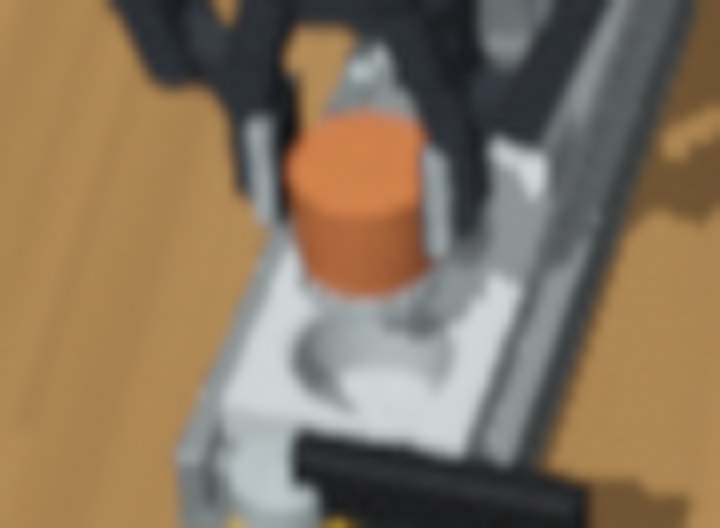

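```bash
python3 -m jog '{"grip":[0.8,0.8,0.8,0.8,0.8,0.8,0.8],"dp":[[0,0,1],[0,0,2],[0,0,2.8],[0,0,3.4],[0,0,4],[0,0,4.4],[0,0,4.4]],"dr":[[0,0,0],[0,0,0],[0,0,0],[0,0,0],[0,0,0],[0,0,0],[0,0,0]]}';  python3 cr.py side s19 0 78 50 45
```

```text
t: 22.05
position: [0.6275, 0.081, 0.0154]
tcp_rot: [3.141, 0.001, -0.113]
wrist_force: [0.4, 0.4, -2.1]
width: 0.434
t 22.05 pos [0.6275 0.081  0.0154] feeder [-0.0005  0.0787  0.0154] rot [ 3.141e+00  1.000e-03 -1.130e-01] F [ 0.4  0.4 -2.1] w 0.434 q [-0.38  0.67  0.28  1.73 -0.25  0.78 -0.1 ]
```

View pics/s19.png

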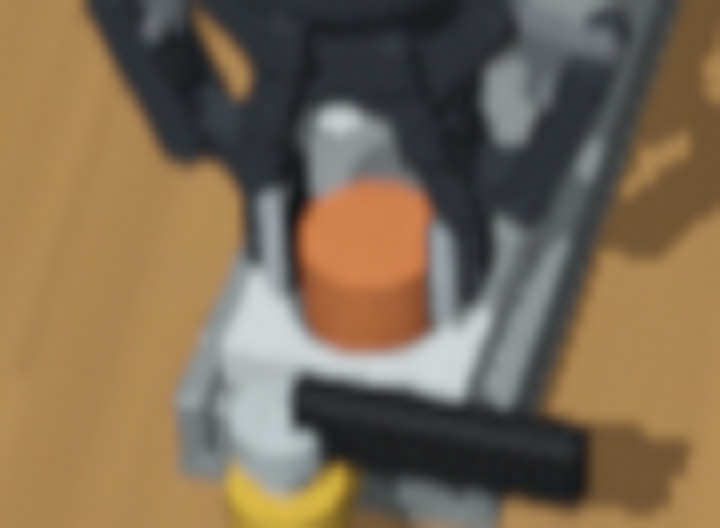

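Plug 4 is entering the well with no contact force. Now I'll release it.

```bash
python3 -m jog '{"grip":[0.5,0.3,0.2,0.2,0.2,0.2,0.2,0.2],"dp":[[0,0,0],[0,0,0],[0,0,0],[0,0,-2],[0,0,-5],[0,0,-9],[0,0,-9],[0,0,-9]],"dr":[[0,0,0],[0,0,0],[0,0,0],[0,0,0],[0,0,0],[0,0,0],[0,0,0],[0,0,0]]}';  python3 cr.py side s20 0 78 50 45;python3 -c "
from t import *
delta(f2w((-.1846,.1362,.08)))"
```

```text
t: 22.9
position: [0.6283, 0.0812, 0.1069]
tcp_rot: [-3.141, -0.002, -0.113]
wrist_force: [-0.2, -0.1, -0.8]
width: 0.801
t 22.9 pos [0.6283 0.0812 0.1069] feeder [0.0002 0.079  0.1069] rot [-3.141e+00 -2.000e-03 -1.130e-01] F [-0.2 -0.1 -0.8] w 0.801 q [-0.41  0.55  0.32  1.68 -0.2   0.94 -0.13]
dp cm [-18.42  -5.72   2.59] dr deg [-0. -0. -0.]
```

View pics/s20.png

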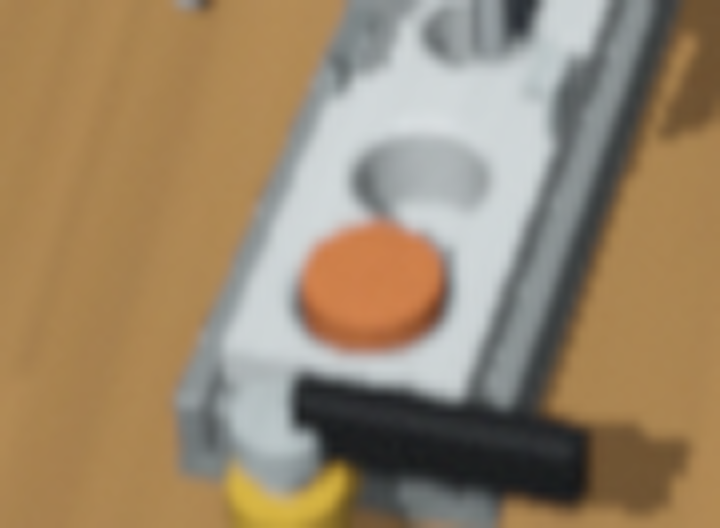

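Plug 4 is seated and fits its well. I'll re-check plug 1 and then pick it.

```bash
cat > p1.py <<'E'
from t import *
for n in ("top","side"):
    d=viewer.get_image(n);W=cloud(d);hsv=cv2.cvtColor(d["image"],cv2.COLOR_RGB2HSV)
    m=(hsv[...,0]<14)&(hsv[...,1]>140)&(W[...,2]>.033)&(W[...,2]<.056)&(W[...,0]>.3)&(W[...,0]<.72)
    k,l,s,c=cv2.connectedComponentsWithStats(m.astype(np.uint8))
    for i in range(1,k):
        if s[i,4]>15:
            p=W[l==i];zt=np.percentile(p[:,2],95);p=p[p[:,2]>zt-.004];print(n,s[i],np.round(w2f(p.mean(0))*1000,1),np.round(p.mean(0),4), np.median(d["image"][l==i],0))
E
python3 p1.py
```

```text
side [341 134  24  11 123] [   8.6 -430.9   52.2] [ 0.5793 -0.4264  0.0522] [139.  81.  47.]
side [296 263  17  14 193] [-1.8 81.8 50.2] [0.6266 0.0842 0.0502] [205. 127.  75.]
side [381 305  12  12 110] [-184.   138.1   40. ] [0.4519 0.1606 0.04  ] [196.5 123.   72. ]
side [285 307   9  10  57] [ -1.2 185.8  37.6] [0.6389 0.1874 0.0376] [189. 124.  78.]
```

```bash
python3 -m jog '{"grip":[0.3,0.3,0.3,0.3,0.3,0.3,0.3,0.3,0.3,0.3,0.3,0.3],"dp":[[-3,0,0],[-7,-1,0],[-11,-3,0],[-15,-4.5,0],[-18.4,-5.7,1],[-18.4,-5.7,4],[-18.4,-5.7,7],[-18.4,-5.7,9],[-18.4,-5.7,10.5],[-18.4,-5.7,11.5],[-18.4,-5.7,11.8],[-18.4,-5.7,11.8]],"dr":[[0,0,0],[0,0,0],[0,0,0],[0,0,0],[0,0,0],[0,0,0],[0,0,0],[0,0,0],[0,0,0],[0,0,0],[0,0,0],[0,0,0]]}';  python3 cr.py side s21 -184 136 30 45
```

```text
t: 24.25
position: [0.4513, 0.1583, -0.0122]
tcp_rot: [3.141, 0.0, -0.114]
wrist_force: [0.1, 0.5, 0.8]
width: 0.701
t 24.25 pos [ 0.4513  0.1583 -0.0122] feeder [-0.1843  0.1357 -0.0122] rot [ 3.141  0.    -0.114] F [0.1 0.5 0.8] w 0.701 q [-0.6   0.51  0.24  2.12 -0.23  0.53 -0.31]
```

View pics/s21.png

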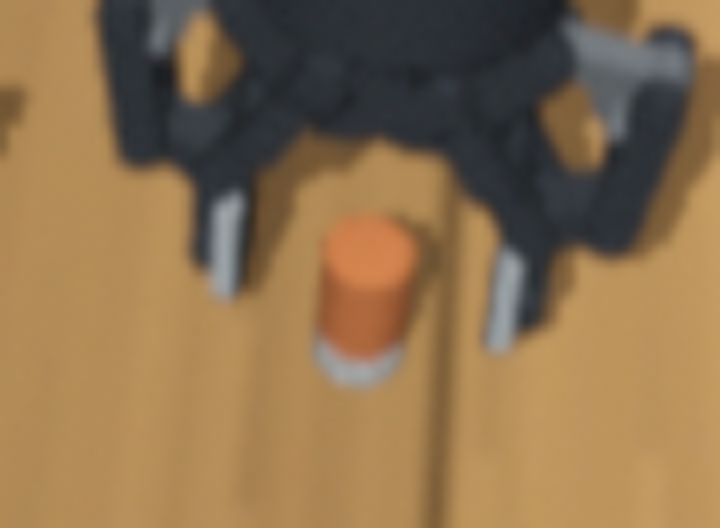

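```bash
python3 -m jog '{"grip":[0.5,0.7,0.9,0.95,0.95,0.95,0.95],"dp":[[0,0,-0.3],[0,0,-0.3],[0,0,-0.3],[0,0,-0.3],[0,0,-0.3],[0,0,-0.3],[0,0,-0.3]],"dr":[[0,0,0],[0,0,0],[0,0,0],[0,0,0],[0,0,0],[0,0,0],[0,0,0]]}' 30; python3 -m jog '{"grip":[0.95,0.95,0.95,0.95,0.95,0.95,0.95,0.95,0.95,0.95,0.95,0.95,0.95,0.95],"dp":[[0,0,-2],[0,0,-5],[0,0,-9],[0,0,-10],[3,3,-10],[6,6,-10],[9,9,-10],[12,12,-10],[15,15,-10],[17.5,18,-10],[18.4,19.9,-10],[18.4,19.9,-9],[18.4,19.9,-7.5],[18.4,19.9,-7.5]],"dr":[[0,0,0],[0,0,0],[0,0,0],[0,0,0],[0,0,0],[0,0,0],[0,0,0],[0,0,0],[0,0,0],[0,0,0],[0,0,0],[0,0,0],[0,0,0],[0,0,0]]}' ; python3 -m jog '{"grip":[0.95,0.95],"dp":[[0,0,0],[0,0,0]],"dr":[[0,0,0],[0,0,0]]}';python3 cr.py side s22 0 -63 60 45; python3 held.py
```

```text
t: 25.0
position: [0.4519, 0.1588, -0.0083]
tcp_rot: [-3.141, -0.001, -0.113]
wrist_force: [-2.2, -0.7, 11.9]
width: 0.258
t: 26.4
position: [0.61, -0.0586, 0.0634]
tcp_rot: [-3.141, 0.004, -0.112]
wrist_force: [-1.1, 0.3, 0.0]
width: 0.254
t: 26.6
position: [0.6118, -0.0593, 0.0663]
tcp_rot: [-3.141, -0.0, -0.113]
wrist_force: [0.2, -0.3, 0.5]
width: 0.257
t 26.6 pos [ 0.6118 -0.0593  0.0663] feeder [-0.0004 -0.0625  0.0663] rot [-3.141 -0.    -0.113] F [ 0.2 -0.3  0.5] w 0.257 q [-0.21  0.58  0.34  1.76 -0.25  0.85  0.13]
t 26.65 pos [ 0.6119 -0.0595  0.0665] feeder [-0.0003 -0.0626  0.0665] rot [-3.141e+00 -1.000e-03 -1.130e-01] F [-0.3  0.7  0.4] w 0.257 q [-0.21  0.58  0.34  1.76 -0.25  0.85  0.13]
plug top z 0.1161619407780596 n 40 centre [-1.000e-04 -5.900e-02  1.149e-01] ((-1.1195056438446045, -59.48824691772461), 11.093330383300781)
```

View pics/s22.png

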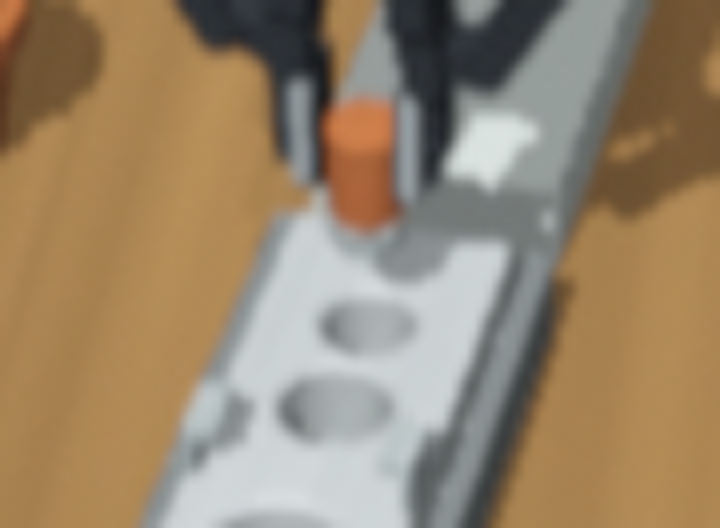

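```bash
python3 -m jog '{"grip":[0.95,0.95,0.95,0.95],"dp":[[0,0.2,1],[0,0.2,2],[0,0.2,2.6],[0,0.2,2.6]],"dr":[[0,0,0],[0,0,0],[0,0,0],[0,0,0]]}';python3 cr.py side s23 0 -63 50 35; python3 held.py
```

```text
t: 27.1
position: [0.6107, -0.062, 0.0386]
tcp_rot: [3.141, 0.002, -0.114]
wrist_force: [-0.4, 0.4, -0.2]
width: 0.256
t 27.1 pos [ 0.6107 -0.062   0.0386] feeder [-0.0012 -0.0653  0.0386] rot [ 3.141e+00  2.000e-03 -1.140e-01] F [-0.4  0.4 -0.2] w 0.256 q [-0.19  0.62  0.33  1.77 -0.26  0.8   0.15]
t 27.15 pos [ 0.6111 -0.0622  0.0393] feeder [-0.0008 -0.0654  0.0393] rot [ 3.141e+00  1.000e-03 -1.140e-01] F [ 0.1  0.4 -0.9] w 0.257 q [-0.19  0.61  0.33  1.77 -0.26  0.8   0.15]
plug top z 0.0895743335803067 n 31 centre [-0.0002 -0.0622  0.0883] ((-0.8693436980247498, -62.572235107421875), 12.315016746520996)
```

View pics/s23.png

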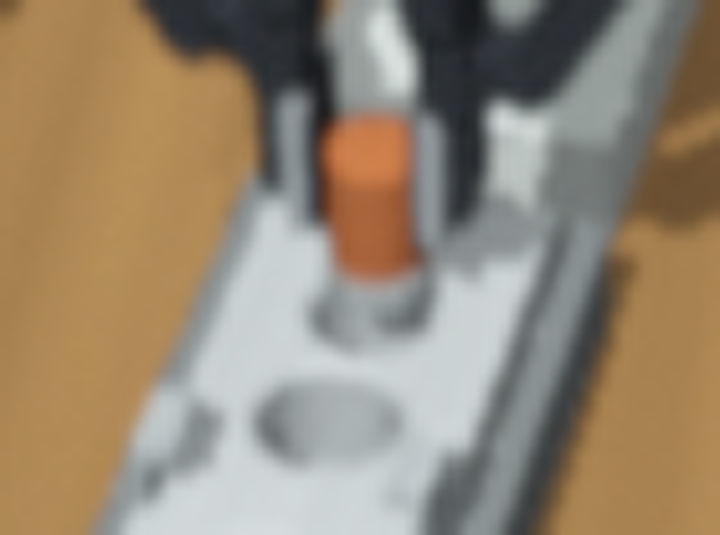

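```bash
python3 -m jog '{"grip":[0.95,0.95,0.95,0.95,0.95],"dp":[[0,0,0.6],[0,0,1.2],[0,0,1.8],[0,0,2.2],[0,0,2.2]],"dr":[[0,0,0],[0,0,0],[0,0,0],[0,0,0],[0,0,0]]}';python3 cr.py side s24 0 -63 50 35
```

```text
t: 27.7
position: [0.6111, -0.0621, 0.0173]
tcp_rot: [3.141, 0.001, -0.113]
wrist_force: [-0.2, -0.1, -0.6]
width: 0.256
t 27.7 pos [ 0.6111 -0.0621  0.0173] feeder [-0.0008 -0.0653  0.0173] rot [ 3.141e+00  1.000e-03 -1.130e-01] F [-0.2 -0.1 -0.6] w 0.256 q [-0.19  0.65  0.32  1.78 -0.28  0.76  0.16]
```

View pics/s24.png

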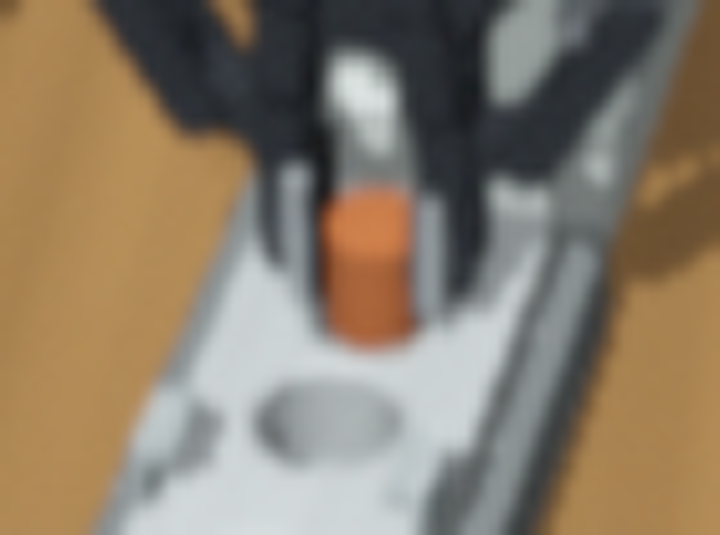

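```bash
python3 -m jog '{"grip":[0.7,0.5,0.2,0.2,0.2,0.2,0.2],"dp":[[0,0,0],[0,0,0],[0,0,0],[0,0,-3],[0,0,-7],[0,0,-11],[0,0,-11]],"dr":[[0,0,0],[0,0,0],[0,0,0],[0,0,0],[0,0,0],[0,0,0],[0,0,0]]}';python3 cr.py side s25 0 0 50 90; python3 p1.py;  python3 -c "
from t import *
delta(f2w((0,-.249,.13)))
d=viewer.get_image('top');cv2.imwrite('pics/t25.png',d['image'][:,:,::-1])"
```

```text
t: 28.45
position: [0.6141, -0.0625, 0.1335]
tcp_rot: [-3.141, -0.008, -0.114]
wrist_force: [0.4, -0.2, 0.1]
width: 0.803
t 28.45 pos [ 0.6141 -0.0625  0.1335] feeder [ 0.0023 -0.0653  0.1335] rot [-3.141 -0.008 -0.114] F [ 0.4 -0.2  0.1] w 0.803 q [-0.23  0.49  0.37  1.72 -0.21  0.97  0.11]
top [253 210  10   7  48] [  0.2 183.8  39.6] [0.64   0.1853 0.0396] [182.5 106.5  66.5]
top [290 211  13  14 146] [ 0.5 75.9 51.9] [0.6282 0.0781 0.0519] [210. 112.  67.]
side [341 134  24  10 106] [   7.9 -428.7   53.4] [ 0.5788 -0.4242  0.0534] [98.5 58.  36.5]
side [318 222   9   8  57] [ -3.3 -59.9  50.9] [ 0.6091 -0.0565  0.0509] [191. 117.  69.]
side [296 263  17  14 194] [-1.8 81.6 50.3] [0.6266 0.084  0.0503] [202. 125.  73.]
side [285 307   9  10  57] [ -0.7 186.5  37.7] [0.6395 0.1881 0.0377] [186. 121.  76.]
dp cm [ 0.07 18.4  -0.22] dr deg [-0.  0. -0.]
```

View pics/s25.png

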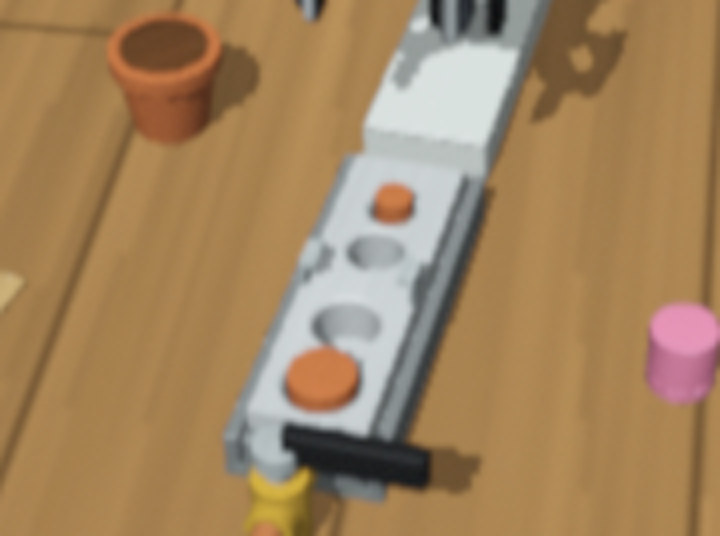

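View pics/t25.png

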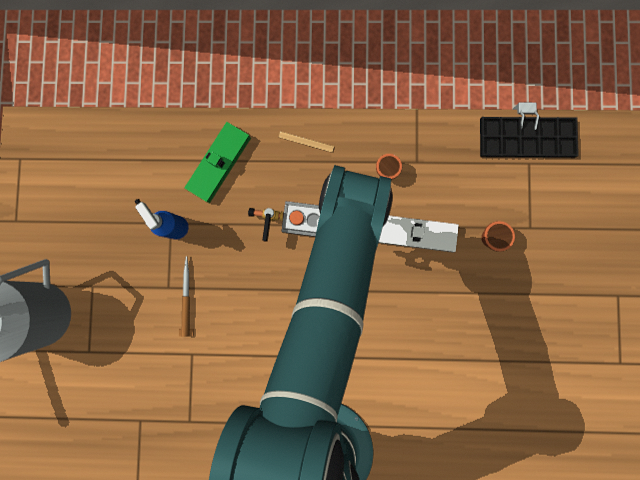

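```bash
python3 -m jog '{"grip":[0.2,0.2,0.2,0.2,0.2,0.2,0.2,0.2,0.2,0.2,0.2,0.2],"dp":[[0,4,0],[0,8,0],[0,12,0],[0,16,0],[0,18.4,1],[0,18.4,3],[0,18.4,6],[0,18.4,8.5],[0,18.4,10.5],[0,18.4,11.5],[0,18.4,12],[0,18.4,12]],"dr":[[0,0,0],[0,0,0],[0,0,0],[0,0,0],[0,0,0],[0,0,0],[0,0,0],[0,0,0],[0,0,0],[0,0,0],[0,0,0],[0,0,0]]}';python3 cr.py side s26 0 -249 50 45
```

```text
t: 29.85
position: [0.5904, -0.2449, 0.0076]
tcp_rot: [3.142, 0.001, -0.114]
wrist_force: [-0.4, -0.2, 0.3]
width: 0.798
t 29.85 pos [ 0.5904 -0.2449  0.0076] feeder [-0.0008 -0.2493  0.0076] rot [ 3.142e+00  1.000e-03 -1.140e-01] F [-0.4 -0.2  0.3] w 0.798 q [ 0.1   0.7   0.34  1.71 -0.31  0.78  0.47]
```

View pics/s26.png

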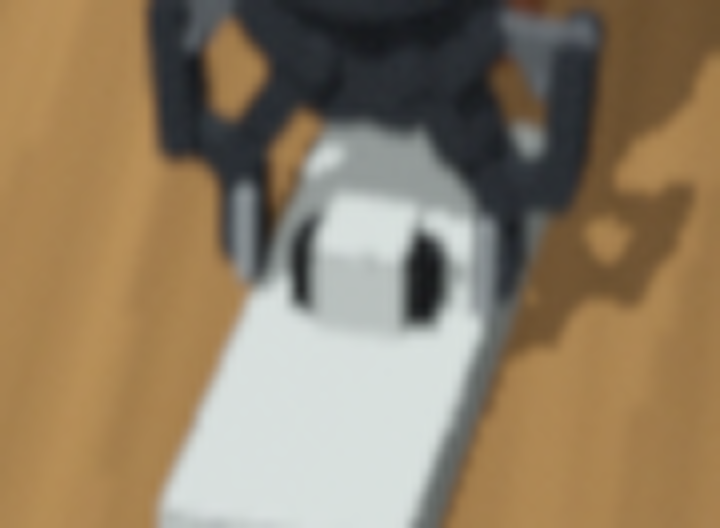

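```bash
python3 -m jog '{"grip":[0.5,0.7,1,1,1,1,1,1],"dp":[[0,0,0],[0,0,0],[0,0,0],[0,0,0],[0,0,0],[0,0,0],[0,0,0],[0,0,0]],"dr":[[0,0,0],[0,0,0],[0,0,0],[0,0,0],[0,0,0],[0,0,0],[0,0,0],[0,0,0]]}' 40; python3 -m jog '{"grip":[1,1,1,1,1,1,1,1,1,1,1,1,1,1,1,1],"dp":[[0,0,-1],[0,0,-3],[0,0,-6],[0,0,-9],[0,0,-11],[0,-3,-11],[0,-6,-11],[0,-9,-11],[0,-12,-11],[0,-15,-11],[0,-18,-11],[0,-21,-11],[0,-24,-11],[0,-25,-10],[0,-25,-8.5],[0,-25,-8.5]],"dr":[[0,0,0],[0,0,0],[0,0,0],[0,0,0],[0,0,0],[0,0,0],[0,0,0],[0,0,0],[0,0,0],[0,0,0],[0,0,0],[0,0,0],[0,0,0],[0,0,0],[0,0,0],[0,0,0]]}'; python3 -m jog '{"grip":[1,1],"dp":[[0,0,0],[0,0,0]],"dr":[[0,0,0],[0,0,0]]}'; python3 cr.py side s27 0 0 50 80; python3 p1.py
```

```text
t: 30.7
position: [0.5921, -0.2453, 0.0102]
tcp_rot: [3.141, -0.003, -0.113]
wrist_force: [-2.2, 2.6, 18.8]
width: 0.325
t: 32.3
position: [0.6175, 0.0025, 0.0909]
tcp_rot: [3.14, 0.003, -0.114]
wrist_force: [-1.3, -1.0, -2.7]
width: 0.32
t: 32.5
position: [0.6191, 0.0022, 0.0934]
tcp_rot: [3.141, -0.0, -0.115]
wrist_force: [0.4, 0.3, -3.1]
width: 0.318
t 32.5 pos [0.6191 0.0022 0.0934] feeder [-0.0001 -0.0005  0.0934] rot [ 3.141 -0.    -0.115] F [ 0.4  0.3 -3.1] w 0.318 q [-0.32  0.55  0.35  1.73 -0.23  0.9   0.02]
top [253 210  10   7  42] [  0.2 185.8  42.3] [0.6403 0.1873 0.0423] [191.5 111.5  70.5]
side [342 135  23   9 126] [   8.1 -430.3   51.8] [ 0.5788 -0.4257  0.0518] [139.5  80.   47. ]
side [296 269  17   8  97] [-1.9 90.3 50.2] [0.6275 0.0926 0.0502] [197. 121.  72.]
side [285 307   9  10  56] [ -0.4 185.7  37.7] [0.6397 0.1873 0.0377] [188.5 123.5  77. ]
```

View pics/s27.png

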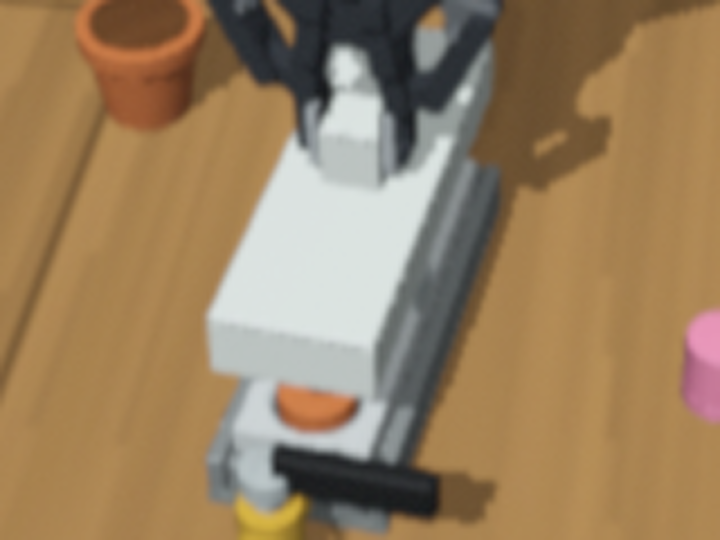

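```bash
cat > roof.py <<'E'
from t import *
st();d=viewer.get_image('side');W=cloud(d);F=(W-O)@RF
im=d['image'].astype(int)
m=(im.min(-1)>120)&(abs(F[...,0])<.06)&(abs(F[...,1])<.14)&(F[...,2]>.05)&(F[...,2]<.16)
zr=np.median(F[m][:,2]);m&=abs(F[...,2]-zr)<.006
p=F[m];A=np.c_[p[:,:2],np.ones(len(p))];c,*_=np.linalg.lstsq(A,p[:,2],rcond=None)
r=p[:,2]-A@c;p=p[abs(r)<.004];A=np.c_[p[:,:2],np.ones(len(p))];c,*_=np.linalg.lstsq(A,p[:,2],rcond=None)
print("roof z0",round(c[2],4),"tilt dz/dx,dz/dy",np.round(c[:2],4))
k=cv2.minAreaRect((p[:,:2]*1000).astype(np.float32));print(k)
print("ends y",np.round(np.percentile(p[:,1],[.5,99.5]),4),"x",np.round(np.percentile(p[:,0],[.5,99.5]),4))
E
python3 roof.py
```

```text
t 32.65 pos [0.6191 0.003  0.0934] feeder [-0.0001  0.0003  0.0934] rot [ 3.142e+00 -1.000e-03 -1.140e-01] F [-0.1 -0.4 -2.2] w 0.323 q [-0.32  0.55  0.35  1.73 -0.23  0.9   0.02]
roof z0 0.1171 tilt dz/dx,dz/dy [ 0.0041 -0.0005]
((-0.4096221923828125, 1.6175918579101562), (76.1286392211914, 223.96917724609375), 0.05113067850470543)
ends y [-0.1045  0.1122] x [-0.0382  0.0363]
```

```bash
python3 -m jog '{"grip":[1,1,1,1,1,1,1],"dp":[[0,0,0.8],[0,0,1.6],[0,0,2.4],[0,0,3.1],[0,0,3.6],[0,0,4],[0,0,4]],"dr":[[0,0,0],[0,0,0],[0,0,0],[0,0,0],[0,0,0],[0,0,0],[0,0,0]]}'; python3 roof.py
```

```text
t: 33.4
position: [0.6187, 0.0035, 0.0524]
tcp_rot: [3.141, 0.001, -0.113]
wrist_force: [0.1, 0.8, -2.8]
width: 0.321
t 33.4 pos [0.6187 0.0035 0.0524] feeder [-0.0006  0.0007  0.0524] rot [ 3.141e+00  1.000e-03 -1.130e-01] F [ 0.1  0.8 -2.8] w 0.321 q [-0.3   0.6   0.33  1.75 -0.25  0.83  0.03]
roof z0 0.076 tilt dz/dx,dz/dy [ 0.0026 -0.0007]
((-1.0643959045410156, 16.592010498046875), (246.4401092529297, 75.78961944580078), 89.85310363769531)
ends y [-0.1017  0.1128] x [-0.0386  0.0356]
```

```bash
python3 -m jog '{"grip":[1,1,1,1,1,1],"dp":[[0.05,0,0.3],[0.05,0,0.6],[0.05,0,0.9],[0.05,0,1.2],[0.05,0,1.4],[0.05,0,1.4]],"dr":[[0,0,0],[0,0,0],[0,0,0],[0,0,0],[0,0,0],[0,0,0]]}'; python3 roof.py
```

```text
t: 34.05
position: [0.6195, 0.0035, 0.0403]
tcp_rot: [-3.141, -0.0, -0.114]
wrist_force: [-12.1, 1.3, 23.3]
width: 0.322
t 34.05 pos [0.6195 0.0035 0.0403] feeder [0.0002 0.0009 0.0403] rot [-3.141 -0.    -0.114] F [-12.1   1.3  23.3] w 0.322 q [-0.3   0.62  0.33  1.75 -0.26  0.81  0.04]
roof z0 0.0641 tilt dz/dx,dz/dy [-0.0009 -0.0017]
((-0.5509223937988281, 2.1006927490234375), (224.29806518554688, 75.58141326904297), 89.93543243408203)
ends y [-0.0994  0.1128] x [-0.0381  0.0364]
```

```bash
python3 -m jog '{"grip":[0.8,0.6,0.4,0.2,0.2,0.2,0.2,0.2,0.2],"dp":[[0,0,0],[0,0,0],[0,0,0],[0,0,0],[0,0,0],[0,0,-3],[0,0,-7],[0,0,-10],[0,0,-10]],"dr":[[0,0,0],[0,0,0],[0,0,0],[0,0,0],[0,0,0],[0,0,0],[0,0,0],[0,0,0],[0,0,0]]}'; python3 roof.py; python3 cr.py side s28 0 0 60 50
```

```text
t: 35.0
position: [0.6217, 0.0033, 0.1433]
tcp_rot: [-3.14, -0.006, -0.114]
wrist_force: [-0.1, -0.7, -0.3]
width: 0.801
t 35.0 pos [0.6217 0.0033 0.1433] feeder [0.0024 0.0009 0.1433] rot [-3.14  -0.006 -0.114] F [-0.1 -0.7 -0.3] w 0.801 q [-0.33  0.49  0.37  1.69 -0.21  0.99 -0.  ]
roof z0 0.064 tilt dz/dx,dz/dy [0.0021 0.0001]
((-0.6884956359863281, 2.55096435546875), (224.0215301513672, 75.98015594482422), 89.96771240234375)
ends y [-0.108   0.1125] x [-0.0381  0.0367]
t 35.05 pos [0.6206 0.0035 0.141 ] feeder [0.0013 0.0009 0.141 ] rot [-3.141 -0.004 -0.113] F [ 0.9 -0.2 -1.3] w 0.798 q [-0.33  0.49  0.37  1.7  -0.21  0.99 -0.  ]
```

View pics/s28.png

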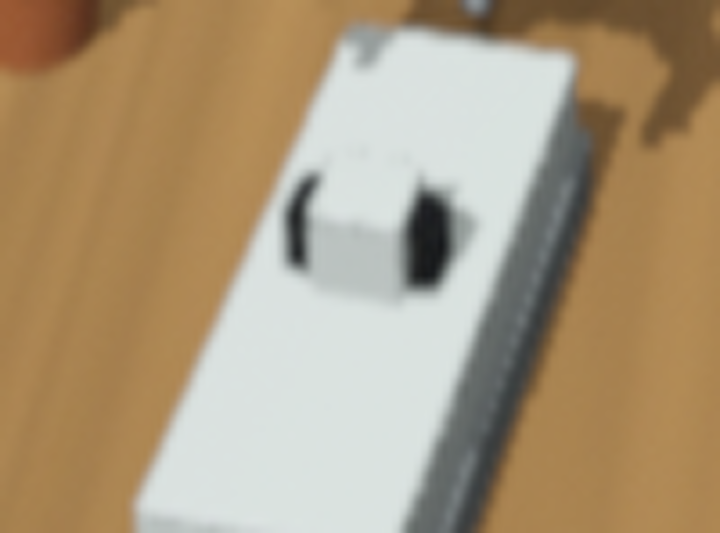

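Cover is clipped: roof at 64 mm, both buttons visible on both sides. Now for the valve.

```bash
python3 -m jog '{"grip":[1,1,1,1,1,1,1,1,1,1,1],"dp":[[-1,-3,0],[-3,-6,0],[-5,-9,0],[-6.2,-12.3,0],[-6.2,-12.3,2],[-6.2,-12.3,5],[-6.2,-12.3,7],[-6.2,-12.3,9],[-6.2,-12.3,10],[-6.2,-12.3,10.3],[-6.2,-12.3,10.3]],"dr":[[0,0,0],[0,0,0],[0,0,0],[0,0,0],[0,0,0],[0,0,0],[0,0,0],[0,0,0],[0,0,0],[0,0,0],[0,0,0]]}'; python3 cr.py side s29 -30 140 60 50
```

```text
t: 36.2
position: [0.5717, 0.1325, 0.0358]
tcp_rot: [3.141, 0.0, -0.114]
wrist_force: [0.3, -0.8, 0.0]
width: -0.003
t 36.2 pos [0.5717 0.1325 0.0358] feeder [-0.0618  0.1237  0.0358] rot [ 3.141  0.    -0.114] F [ 0.3 -0.8  0. ] w -0.003 q [-0.51  0.58  0.3   1.84 -0.24  0.76 -0.2 ]
```

View pics/s29.png

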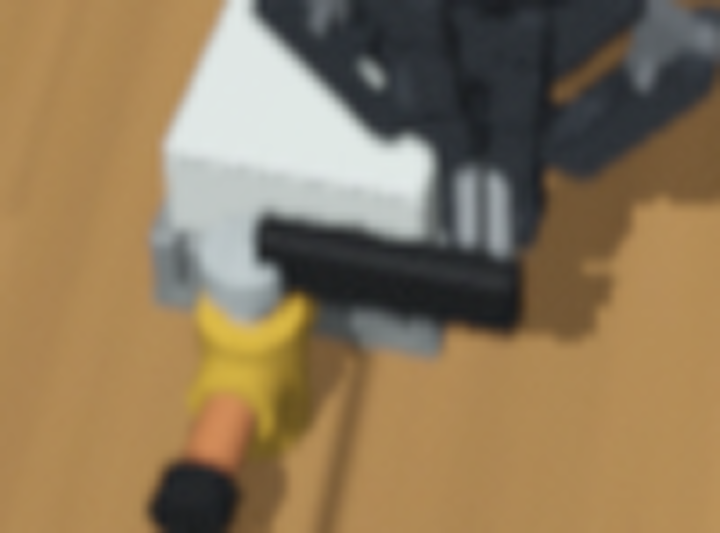

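```bash
python3 -m jog '{"grip":[1,1,1,1,1,1,1,1,1,1,1,1,1,1,1],"dp":[[0.2,-0.8,0],[0.1,-1.5,0],[0.1,-2.2,0],[0.1,-3,0],[0.2,-3.7,0],[0.4,-4.5,0],[0.7,-5.25,0],[1.1,-6,0],[1.6,-6.65,0],[2.2,-7.2,0],[2.95,-7.75,0],[3.5,-8,0],[4.1,-8.2,0],[4.5,-8.4,0],[4.5,-8.4,0]],"dr":[[0,0,0],[0,0,0],[0,0,0],[0,0,0],[0,0,0],[0,0,0],[0,0,0],[0,0,0],[0,0,0],[0,0,0],[0,0,0],[0,0,0],[0,0,0],[0,0,0],[0,0,0]]}'; python3 cr.py side s30 -20 170 60 50
```

```text
t: 37.75
position: [0.6242, 0.2102, 0.0354]
tcp_rot: [3.14, 0.005, -0.114]
wrist_force: [-17.7, -6.1, 9.8]
width: -0.002
t 37.75 pos [0.6242 0.2102 0.0354] feeder [-0.0183  0.2067  0.0354] rot [ 3.14   0.005 -0.114] F [-17.7  -6.1   9.8] w -0.002 q [-0.58  0.68  0.3   1.64 -0.25  0.86 -0.3 ]
```

View pics/s30.png

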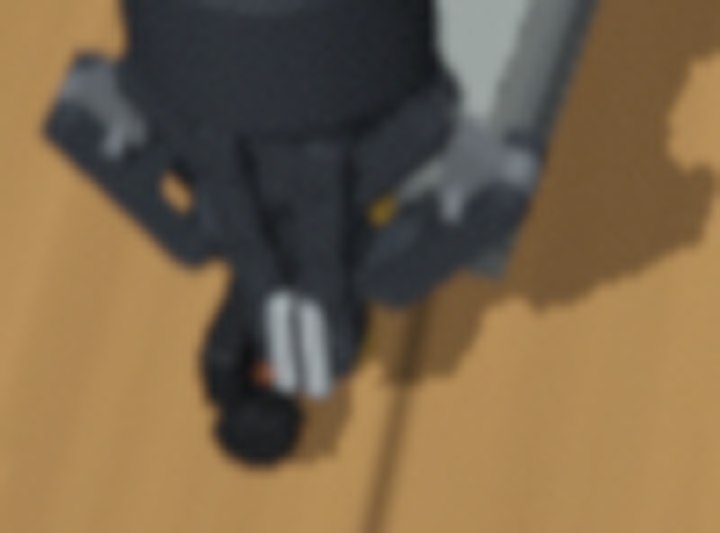

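Pushing against the open stop at about 18 N. I'll back off, raise and retreat clear, then check.

```bash
python3 -m jog '{"grip":[1,1,1,1,1,1,1,1,1,1,1],"dp":[[-1,0,0],[-1.5,0,0],[-1.5,0,-3],[-1.5,0,-7],[-3,0,-11],[-6,0,-13],[-10,0,-13],[-14,0,-13],[-18,0,-13],[-18,0,-13],[-18,0,-13]],"dr":[[0,0,0],[0,0,0],[0,0,0],[0,0,0],[0,0,0],[0,0,0],[0,0,0],[0,0,0],[0,0,0],[0,0,0],[0,0,0]]}'; python3 roof.py;  python3 cr.py side s31 -20 130 60 90; python3 -c "
from t import *
for n in ('side','top'):
  d=viewer.get_image(n);W=cloud(d);F=(W-O)@RF
  m=(F[...,2]>.078)&(F[...,2]<.095)&(d['image'].max(-1)<90)&(F[...,1]>.12)&(F[...,1]<.3)&(abs(F[...,0])<.1)
  p=F[m][:,:2].astype(np.float32);l=cv2.fitLine(p,cv2.DIST_HUBER,0,.01,.01).ravel();print(n,len(p),l,'angle off open',np.arctan2(-l[0]*np.sign(l[1]),abs(l[1])))
  m=(F[...,2]>.07)&(F[...,2]<.088)&(d['image'].max(-1)<90)&(abs(F[...,1])<.025)&(abs(F[...,0])<.04)
  p=F[m]; print('buttons x',np.round(np.percentile(p[:,0],[1,50,99]),4))
"
```

```text
t: 38.9
position: [0.4471, 0.2321, 0.1667]
tcp_rot: [-3.14, -0.001, -0.112]
wrist_force: [1.2, -0.5, 0.7]
width: 0.0
t 38.9 pos [0.4471 0.2321 0.1667] feeder [-0.1968  0.2086  0.1667] rot [-3.14e+00 -1.00e-03 -1.12e-01] F [ 1.2 -0.5  0.7] w 0.0 q [-0.83  0.25  0.34  1.96 -0.1   0.95 -0.56]
roof z0 0.064 tilt dz/dx,dz/dy [-0.      0.0001]
((-0.4850196838378906, 1.1611557006835938), (75.8265380859375, 225.72100830078125), 0.15155449509620667)
ends y [-0.1081  0.1126] x [-0.038   0.0366]
t 38.95 pos [0.4478 0.2318 0.1665] feeder [-0.1961  0.2083  0.1665] rot [-3.141e+00 -1.000e-03 -1.130e-01] F [ 1.  -0.9  0.5] w 0.006 q [-0.83  0.25  0.34  1.96 -0.1   0.95 -0.56]
side 208 [ 0.01063919 -0.9999434  -0.00203675  0.19845113] angle off open 0.010639386
buttons x [-0.0248 -0.0187  0.021 ]
top 125 [ 1.6043935e-03 -9.9999869e-01  1.2793881e-04  1.8857346e-01] angle off open 0.0016043942
buttons x [-0.0246 -0.0218  0.0185]
```

View pics/s31.png

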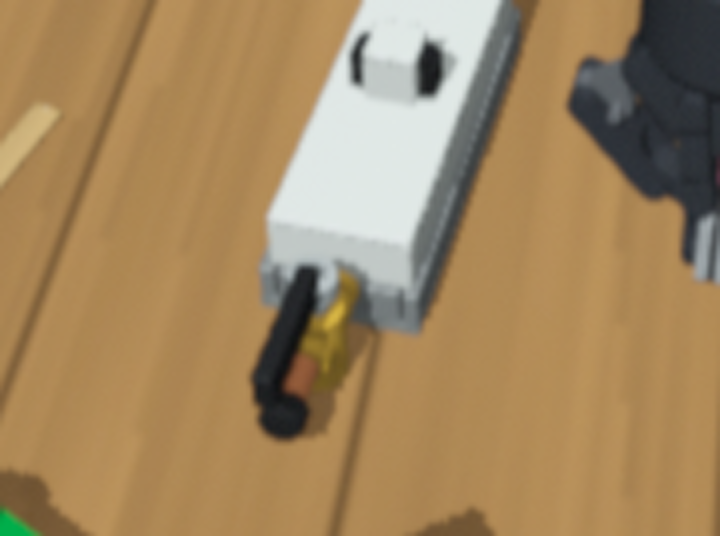

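```bash
python3 -c "
from t import *
a=viewer.get_image('top')['image'];b=viewer.get_image('side')['image']
cv2.imwrite('pics/fin.png',cv2.resize(np.hstack([a,b]),(800,300),interpolation=cv2.INTER_AREA)[:,:,::-1])"
```

```text
(no output)
```

View pics/fin.png

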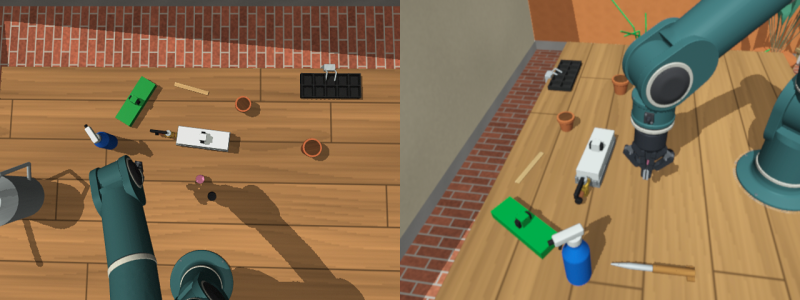

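No clay plugs are left on the shelf, and the bystanders are where they were. Handing in.

```bash
python3 -c "
from rig import hand_in
print(hand_in())"
```

```text
the job is handed in; nothing more can be done
None
```

I finished the refill in order and handed it in at about 39 s; `hand_in()` gave no verdict. I shut the valve, took the cover off and set it on the bare shelf. I then put the two clay plugs present (23 mm and 38 mm) into wells 1 and 4, clipped the cover back on, and opened the valve.

**Last checks**
- **Plugs:** both tops measured about 50–51 mm above the shelf before the cover went back, which is what seated plugs should read. No clay plug was left on the shelf.
- **Cover:** the roof is level at 64.0 mm, as at the start. It was within about 1 mm of its starting position, and both buttons look sprung out.
- **Valve:** the lever is within about 0.01 rad of its open stop.
- **Bystanders:** they looked unmoved in the final pictures; I did not re-measure their positions. The arm is clear of everything.

**What failed or disagreed**
- **First valve sweep missed:** it passed over the lever because the real fingertips sit about 3 cm behind the reported TCP. I corrected for that in every later move.
- **Cameras:** the top and side views differed by about 4 mm in y. I averaged them, and set each plug over its well using the side camera.

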